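# Pack the loan pieces into the cork-fitted carrying tray

### The arm

A 7-joint arm with a two-finger parallel gripper is mounted at the origin on the work surface. World frame = base frame: x ahead of the robot, y to its left, z up, the work surface at z = 0. Lengths are in m, angles in rad, forces in N, time in s.
With the tool pointing down it reaches from about 0.35 to 0.775 m from the base axis. Payload 3.1 kg.
Tool frame: the origin (TCP) lies on the centre line of the jaws, within the pads' length; the fingertips stand 19 mm ahead of it and the grasp point (between the pads) is the TCP; z points along the fingers, y is the direction in which the jaws open and shut (so a half turn about z gives the same grasp; the last joint's range is limited). The gripper opens to 85 mm and grips with 20 to 120 N. Pads are 22 mm wide; open, the fingers measure 114 mm over their backs; the gripper's body (76 mm by 85 mm) begins 54 mm behind the grasp point. The pads swing forward as they close: fully open they stand 13 mm farther back than shut.
Start: joints at [1.217, 0.311, 0.014, 1.512, -0.004, 1.319, -0.027], TCP at [0.169, -0.523, 0.25] pointing down, gripper open.
Joint ranges: [-2.7, 2.7], [-0.3, 1.91], [-1.27, 1.3], [0.12, 2.57], [-1.44, 4.58], [0.2, 2.03], [-3.05, 3.05]. Speed limits (rad/s): [2.79, 2.79, 3.14, 3.14, 3.14, 3.14, 3.14].

### API

Orientations are given as a unit quaternion [x, y, z, w].
In Python, from rig import ctrl gives the robot as it stands. The module is installed in compiled form; this text tells all that it offers.
- The arm moves only by the shell command python3 -m crank 'ROWS' [FORCE]. ROWS is JSON, a list that holds one entry, the list of rows, each a list of 5 numbers: the shift along the tool's x, y, z in cm, then the turn about the tool's z in degrees, then the finger opening in cm, from 0 to 8.54. A call has 1 to 5 rows; each row is the pose to reach, as a shift and turn from the pose measured when the call began, along the tool's axes at that moment; what a row does not reach only later rows make up. A row lasts 1/10 s, in which the tool goes at most 50 mm and 8.59 degrees, less where a joint would pass 70% of its speed; a pose out of reach is approached as far as the arm can. A call with a gripper value outside its range is refused whole. The fingers move at their own pace and stop on an object; FORCE is the grip in N (left out, the last holds). Time passes only in rows, so rows that repeat a pose let the fingers close. It gives the time, the measured TCP pose, the force and the opening at its end, in the units of the state.
- ctrl.observe(): the state, without advancing time (a new reading comes with each control period).
- ctrl.grab_frame(name): name is "scene" or "top" or "wrist"; returns a dict with "color" (480x640x3 uint8, red, green, blue), "range_z" (480x640 float32, m along the optical axis (not along the pixel's ray), 0 where there is no reading), "fovy" (degrees; the focal length in pixels is half the picture's height over the tangent of half this angle, whatever the lens; pixels are square), "cx", "cy" (the principal point, pixels), "origin" and "rotation" of the camera in the world; the wrist camera has in their place "hand_eye" (4x4, takes a point from camera to tool coordinates, whose origin is the TCP and whose axes are the flange's). Camera axes: x right, y down, z forward; pixel columns grow to the right and rows downward; lengths in m; the calibration is good to about 2 mm. A picture is of the moment at which its call begins: read the wrist's pose just before it.
- ctrl.sign_off(): hands the job in, once; it reports no verdict.
The state is a dict: "time_s": time; "joints": joint angles; "joint_vel": joint speeds; "joint_torque": joint torques, N m; "ee_pos": TCP position; "tcp_rot": TCP orientation; "ft_force": force on the tool from outside, world axes, zero at the start; "ft_torque": the same for the moment, N m; "opening": opening from 0.0 (shut) to 1.0 (fully open).
Only numpy, scipy, OpenCV 4.12 (cv2) and the standard library are available. Lean on these libraries where they do the work, as an engineer would, in place of code of your own. Each camera call takes 0.05 s, during which the arm holds its last target.

### The job

Pack the loan set from the glass shelf into the carrying tray: the swirled clay vase into the small round recess, the quail with the topknot into the oblong recess, the small aluminium bowl into the large round recess, and the tapered aluminium tumbler seated upright inside that bowl, standing on its floor. Set every piece down upright without dropping or tipping it, each fully down in its place, and leave the look-alikes (the smooth vase, the long-tailed dove, the straight-sided beaker) standing where they are.

Things in the scene. Friction and masses are not known exactly. Their poses are not given: they have to be found in the camera images.
- vase_mid (a point): swirled clay vase to pack: terracotta, four pale raised ridges spiralling up it, 92 mm high, round belly 62 mm across at 34-48 mm height, narrow neck (36 mm) under a 43 mm mouth, foot 38 mm across. Point: on its axis, half-way up (46 mm above its underside), the height to grip the belly; z up. Stands on a glass shelf plate whose top is 30 mm above the table. 0.2 kg
- quail_mid (a point): ceramic quail to pack: plump off-white bird, dark upright topknot on its head, hardly any tail, 92 mm long, 55 mm wide at the body, 80 mm high with the topknot; flat foot 58 x 38 mm. Point: 38 mm above its underside over the foot's middle; x forward to the beak, y across the body (the way to grip it), z up. Stands on the same glass plate. 0.2 kg
- bowl_mid (a point): small tapered aluminium bowl to pack: open, 48 mm high, 66 mm across the rim, 52 mm across the base, wall 3 mm, inside floor 5 mm above its underside and 47 mm across, mouth 60 mm across inside. Point: on its axis half-way up (24 mm above its underside); z up. Grip it across the outside, at this height or a little nearer the rim. Stands on the same glass plate. 0.1 kg
- tumbler_mid (a point): tapered aluminium tumbler to pack: open, 92 mm high, widening from 40 mm across the base to 56 mm across the rim. Point: on its axis half-way up (46 mm above its underside); z up. Seated in the bowl, its lower 43 mm are inside the bowl, so grip it 20 to 30 mm above this point. Stands on the same glass plate. 0.1 kg
- smooth_vase_mid (a point): look-alike, stays: smooth terracotta vase without ridges or neck, almost straight, 92 mm high, 57 mm across. Point: on its axis half-way up. On the glass plate too
- dove_mid (a point): look-alike, stays: slim off-white ceramic dove, bare head, long flat tail, 117 mm long, 44 mm wide, 67 mm high. Point: half-way up, about the middle of its length; x forward to the beak, z up. On the glass plate too
- beaker_mid (a point): look-alike, stays: straight-sided open aluminium beaker, 70 mm high, 55 mm across at top and bottom alike. Point: on its axis half-way up. On the glass plate too, as are two unlisted bystanders: a capped glass jar (70 mm high, 54 mm across) and a white votive cup (40 mm high, 54 mm across). All nine stand at least 100 mm apart, middle to middle
- vase_recess (a point): small round recess for the vase, 54 mm across, 10 mm deep, in one of the four square cork rests (102 mm) that fill a fixed plywood tray (224 mm square); which rest lies in which corner varies. Point: centre of the recess's floor, 10 mm below the level top of cork and tray rim (30 mm above the table); z up. The fourth, unlisted rest holds a packed wooden box, 43 mm high
- bowl_recess (a point): large round recess for the bowl, 74 mm across, 10 mm deep, in another cork rest of the tray. Point: centre of the recess's floor, 10 mm below the level top of the cork; z up
- quail_recess (a point): oblong recess for the quail, 74 x 54 mm, 10 mm deep, in another cork rest of the tray. Point: centre of the recess's floor, 10 mm below the level top of the cork; x along the 74 mm side, y along the 54 mm side, z up. The quail's foot goes in lengthwise, facing either way

How it is judged:
By the outcome, as a careful person would: the job done as asked, in the order asked, and still so for the second after the job is handed in, with the robot touching nothing.
It also fails if it takes over 115 s, if anything falls off the work surface, if the arm or the gripper's body presses on something with over 40 N, if the wrist force passes 120 N, or if a joint passes its speed limit or range.

## Working session

There is one attempt and no reset: what is moved stays moved. The work goes in short steps, Python scripts to look and compute and a shell command to move; the robot and the scene stay as the last step left them, time stands still between calls to the robot, and variables do not carry over. Pictures are saved under pics/ and viewed, and the job is handed in when it is done.

```bash
mkdir -p pics; ls; python3 - <<'E'
from rig import ctrl
import cv2,numpy as np
s=ctrl.observe()
for k in s: print(k,np.round(s[k],3))
for n in ["scene","top","wrist"]:
    f=ctrl.grab_frame(n)
    cv2.imwrite(f"pics/a_{n}.png",f["color"][:,:,::-1])
    print(n,f["fovy"],f["cx"],f["cy"],f.get("origin"),f.get("rotation"),f.get("hand_eye"))
    np.savez(f"pics/a_{n}.npz",**f)
E
```

```text
pics
time_s 0.0
joints [ 1.217  0.312  0.014  1.513 -0.004  1.319 -0.027]
joint_vel [ 0.001  0.     0.002  0.002 -0.001 -0.     0.   ]
joint_torque [-0.0000e+00 -3.7992e+01  1.4600e-01 -2.3059e+01  1.2000e-02  1.4000e-02
  0.0000e+00]
ee_pos [ 0.169 -0.523  0.249]
tcp_rot [ 0.988  0.155 -0.    -0.001]
ft_force [-0.361 -0.562 -0.314]
ft_torque [-0.     0.004  0.014]
opening 1.0
scene 57.98056013733223 322.4325951335861 245.93807425144803 [ 1.06318259 -0.29892218  0.60928496] [ 0.78578235  0.45893421 -0.20452897 -0.36068461] None
top 50.419865124192214 323.91091257095434 240.3495194152833 [ 0.37518709 -0.00445154  1.21779404] [ 0.71044694 -0.69851574  0.05921454 -0.06192361] None
wrist 59.218873328406175 319.1987818907329 237.6814545002865 None None [[ 5.81638039e-04 -9.65364317e-01 -2.60904958e-01  6.57803420e-02]
 [ 9.99999530e-01  7.63963403e-04 -5.97402385e-04  5.24321032e-04]
 [ 7.76032785e-04 -2.60904488e-01  9.65364307e-01 -1.23555256e-01]
 [ 0.00000000e+00  0.00000000e+00  0.00000000e+00  1.00000000e+00]]
```

View pics/a_scene.png

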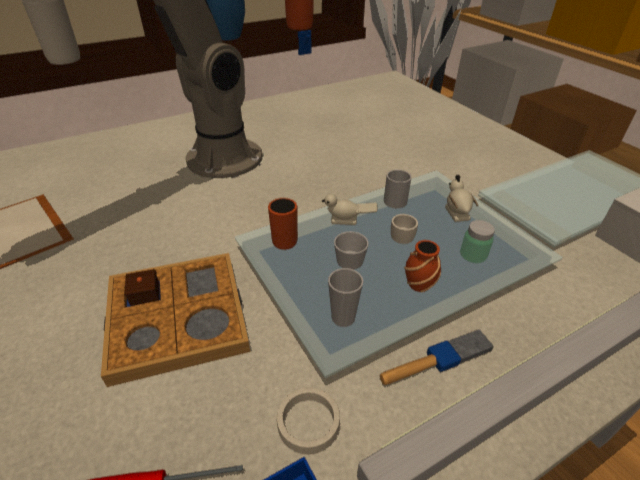

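View pics/a_top.png

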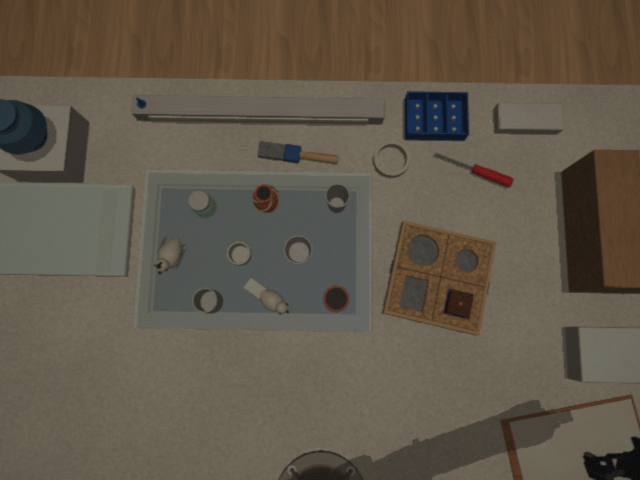

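View pics/a_wrist.png

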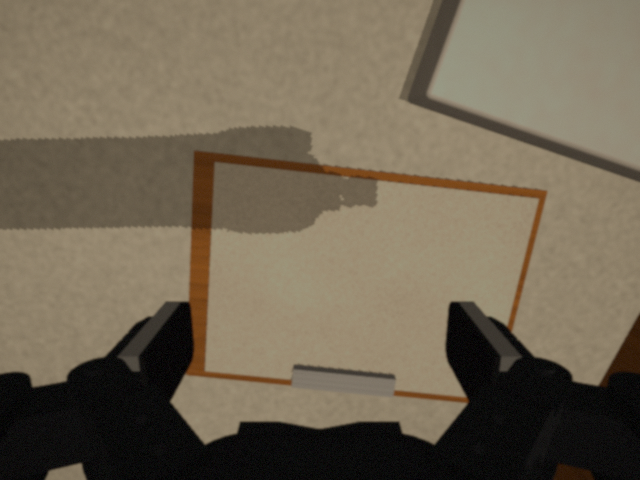

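The scene view shows, in pixels, the swirled vase (423,265), tumbler (345,297), bowl (350,250), quail (460,198), beaker (397,188), dove (345,209), and smooth vase (284,222). In the top view they are: vase (265,198), tumbler (337,198), bowl (298,250), quail (170,254). The recesses in the top view are bowl (423,250), vase (467,260), quail (414,293), with the box at (460,303). The wrist sees only the table and a picture frame.

```bash
cat > h.py <<'E'
import numpy as np,cv2
from scipy.spatial.transform import Rotation as R
from rig import ctrl
def snap(name,tag):
    s=ctrl.observe(); f=ctrl.grab_frame(name)
    if name=="wrist":
        T=np.eye(4);T[:3,:3]=R.from_quat(s["tcp_rot"]).as_matrix();T[:3,3]=s["ee_pos"]
        C=T@f["hand_eye"]; f["O"]=C[:3,3]; f["M"]=C[:3,:3]
    else:
        f["O"]=np.array(f["origin"]); r=np.array(f["rotation"])
        f["M"]=R.from_quat(r).as_matrix() if r.size==4 else r
    f["f"]=240/np.tan(np.radians(f["fovy"])/2)
    cv2.imwrite(f"pics/{tag}.png",f["color"][:,:,::-1]); return f
def rays(f,uv):
    uv=np.atleast_2d(np.asarray(uv,float))
    return np.c_[(uv[:,0]-f["cx"])/f["f"],(uv[:,1]-f["cy"])/f["f"],np.ones(len(uv))]@f["M"].T
def plane(f,uv,z):
    d=rays(f,uv); return f["O"]+d*((z-f["O"][2])/d[:,2])[:,None]
def cloud(f):
    v,u=np.mgrid[0:480,0:640]; d=rays(f,np.c_[u.ravel(),v.ravel()])
    return (f["O"]+d*f["range_z"].reshape(-1,1)).reshape(480,640,3)
def proj(f,P):
    c=(np.atleast_2d(P)-f["O"])@f["M"]; return np.c_[c[:,0]/c[:,2]*f["f"]+f["cx"],c[:,1]/c[:,2]*f["f"]+f["cy"]]
def circ(P):
    A=np.c_[2*P[:,:2],np.ones(len(P))];b=(P[:,:2]**2).sum(1)
    x=np.linalg.lstsq(A,b,rcond=None)[0];return x[0],x[1],np.sqrt(x[2]+x[0]**2+x[1]**2)
def move(p,yaw=None):
    """shift (cm) in tool axes to world point p; turn (deg) so jaw axis y points at world angle yaw deg (mod 180)"""
    s=ctrl.observe();M=R.from_quat(s["tcp_rot"]).as_matrix()
    sh=M.T@(np.array(p)-s["ee_pos"])*100
    t=None
    if yaw is not None:
        a=np.radians(yaw);w=M.T@np.array([np.cos(a),np.sin(a),0]); t=(np.degrees(np.arctan2(w[1],w[0]))-90+90)%180-90
    print("t",round(s["time_s"],2),"pos",np.round(s["ee_pos"],4),"shift cm",np.round(sh,2),"turn",t,"q7",np.round(s["joints"][6],2),"F",np.round(s["ft_force"],1),"open",round(float(s["opening"]),3))
E
python3 - <<'E'
from h import *
f=snap("top","b_top");c=cloud(f)
for n,(u,v) in dict(plate=(250,220),plate2=(180,290),plateframe=(145,250),table=(600,200),cork=(445,280),boxr=(423,250),vaser=(467,260),qr=(414,293),tumb=(337,198),bowl=(298,250)).items(): print(n,f["range_z"][v,u].round(3),np.round(c[v,u],3))
# height blobs above plate
m=((c[...,2]>0.045)&(f["range_z"]>0)).astype(np.uint8); m[:,:130]=0;m[:,380:]=0;m[:165]=0;m[340:]=0
n,l,st,ce=cv2.connectedComponentsWithStats(m)
for i in range(1,n):
    if st[i,4]>60:
        P=c[l==i];zt=np.percentile(P[:,2],97);print(ce[i].round(0),st[i,4],"mean",P.mean(0).round(3),"zmax",zt.round(3))
vis=cv2.resize(f["color"][160:345,125:510,::-1],None,fx=2,fy=2,interpolation=cv2.INTER_CUBIC);cv2.imwrite("pics/b_crop.png",vis)
s=snap("scene","b_scene");cs=cloud(s)
m=((cs[...,2]>0.045)&(s["range_z"]>0)&(cs[...,0]>.3)&(cs[...,0]<.72)).astype(np.uint8)
n,l,st,ce=cv2.connectedComponentsWithStats(m)
for i in range(1,n):
    if st[i,4]>60:
        P=cs[l==i];zt=np.percentile(P[:,2],99);T=P[P[:,2]>zt-.006];print("sc",ce[i].round(0),st[i,4],"mean",P.mean(0).round(3),"zmax",zt.round(3), "top",T.mean(0).round(3))
E
```

```text
plate 1.213 [0.627 0.179 0.031]
plate2 1.188 [0.458 0.335 0.028]
plateframe 1.205 [0.551 0.424 0.028]
table 1.086 [ 0.655 -0.585  0.161]
cork 1.19 [ 0.492 -0.282  0.029]
boxr 1.209 [ 0.563 -0.233  0.023]
vaser 1.207 [ 0.541 -0.338  0.02 ]
qr 1.191 [ 0.461 -0.211  0.023]
tumb 1.215 [ 0.682 -0.028  0.038]
bowl 1.195 [0.556 0.062 0.037]
[337. 196.] 436 mean [ 0.673 -0.026  0.094] zmax 0.124
[265. 198.] 622 mean [0.662 0.135 0.105] zmax 0.126
[201. 203.] 541 mean [0.651 0.282 0.089] zmax 0.103
[168. 255.] 687 mean [0.533 0.351 0.084] zmax 0.104
[296. 247.] 292 mean [0.558 0.065 0.068] zmax 0.081
[238. 253.] 214 mean [0.543 0.198 0.064] zmax 0.073
[266. 297.] 720 mean [0.444 0.128 0.077] zmax 0.095
[335. 298.] 544 mean [ 0.439 -0.025  0.122] zmax 0.126
[206. 300.] 362 mean [0.433 0.262 0.08 ] zmax 0.102
sc [626.  64.] 608 mean [0.345 1.174 0.172] zmax 0.19 top [0.353 1.21  0.191]
sc [397. 186.] 766 mean [0.438 0.255 0.079] zmax 0.101 top [0.433 0.259 0.099]
sc [460. 197.] 710 mean [0.54  0.345 0.08 ] zmax 0.109 top [0.506 0.362 0.107]
sc [347. 207.] 763 mean [0.447 0.118 0.074] zmax 0.096 top [0.423 0.091 0.094]
sc [283. 220.] 1234 mean [ 0.453 -0.032  0.097] zmax 0.125 top [ 0.442 -0.028  0.123]
sc [404. 226.] 535 mean [0.543 0.195 0.06 ] zmax 0.072 top [0.543 0.196 0.07 ]
sc [478. 239.] 964 mean [0.664 0.276 0.081] zmax 0.102 top [0.657 0.284 0.1  ]
sc [350. 247.] 869 mean [0.55  0.061 0.065] zmax 0.08 top [0.55  0.061 0.077]
sc [423. 265.] 1397 mean [0.679 0.127 0.094] zmax 0.125 top [0.67  0.136 0.123]
sc [140. 282.] 738 mean [ 0.442 -0.309  0.056] zmax 0.062 top [ 0.438 -0.308  0.057]
sc [344. 293.] 1505 mean [ 0.67  -0.028  0.096] zmax 0.124 top [ 0.667 -0.027  0.122]
```

View pics/b_crop.png

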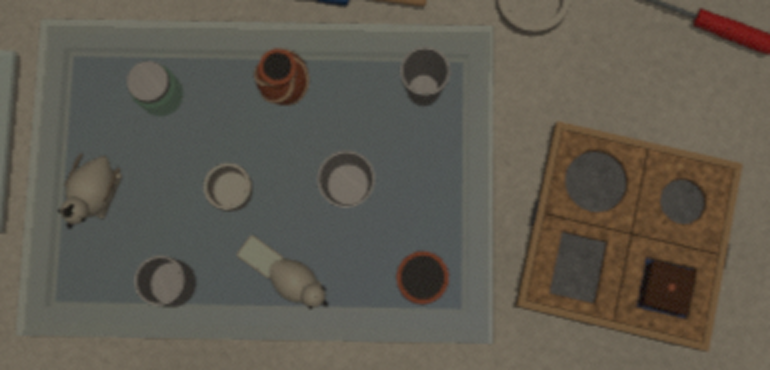

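```bash
python3 - <<'E'
from h import *
move([.55,-.25,.36],-90)
E
```

```text
t 0.25 pos [ 0.1687 -0.5232  0.2498] shift cm [ 44.68 -14.31 -11.01] turn 17.86577517936422 q7 -0.03 F [0.4 0.2 0.8] open 0.998
```

```bash
python3 -m crank '[[[9,-3,-5,5,8.5],[18,-6,-8,9,8.5],[22,-7.5,-10,17.8,8.5],[22,-7.5,-11,17.8,8.5],[22,-7.5,-11,17.8,8.5]]]'; python3 - <<'E'
from h import *
move([.55,-.25,.36],-90)
E
```

```text
time_s: 0.75
ee_pos: [0.348, -0.3891, 0.3554]
tcp_rot: [1.0, 0.0, -0.0, -0.001]
ft_force: [1.3, -0.1, 0.4]
opening: 0.995
t 0.75 pos [ 0.348  -0.3891  0.3554] shift cm [ 20.21 -13.9   -0.46] turn 0.030833944846150985 q7 -0.78 F [ 1.3 -0.1  0.4] open 0.995
```

```bash
python3 -m crank '[[[4,-3,-0.5,0,8.5],[8,-6,-0.5,0,8.5],[12,-9,-0.5,0,8.5],[16,-12,-0.5,0,8.5],[20,-14,-0.5,0,8.5]]]'; python3 -m crank '[[[0.3,0,0,0,8.5],[0.3,0,0,0,8.5]]]'; python3 - <<'E'
from h import *
f=snap("wrist","c_w")
move([.55,-.25,.36],-90)
c=cloud(f)
hsv=cv2.cvtColor(f["color"],cv2.COLOR_RGB2HSV)
m=((hsv[...,1]<70)).astype(np.uint8)
print(np.round(c[240,320],3))
n,l,st,ce=cv2.connectedComponentsWithStats(m)
for i in range(1,n):
    if 300<st[i,4]<40000: print(i,ce[i].round(0),st[i],np.median(c[l==i],0).round(3))
E
```

```text
time_s: 1.25
ee_pos: [0.5495, -0.2463, 0.3609]
tcp_rot: [1.0, 0.001, 0.0, -0.001]
ft_force: [1.0, 0.4, -0.3]
opening: 0.996
time_s: 1.45
ee_pos: [0.5536, -0.2447, 0.3598]
tcp_rot: [1.0, 0.003, -0.001, -0.002]
ft_force: [0.2, -0.7, -0.6]
opening: 0.996
t 1.5 pos [ 0.5522 -0.2467  0.3604] shift cm [-0.22  0.33  0.04] turn 0.1510934635060579 q7 -1.23 F [-0.4 -0.6  0.1] open 0.998
[ 0.494 -0.245  0.029]
82 [308. 178.] [ 276  145   65   66 3332] [ 0.562 -0.232  0.021]
91 [400. 199.] [ 378  177   46   45 1640] [ 0.539 -0.334  0.021]
101 [289. 266.] [ 262  235   55   64 2509] [ 0.46 -0.21  0.02]
```

View pics/c_w.png

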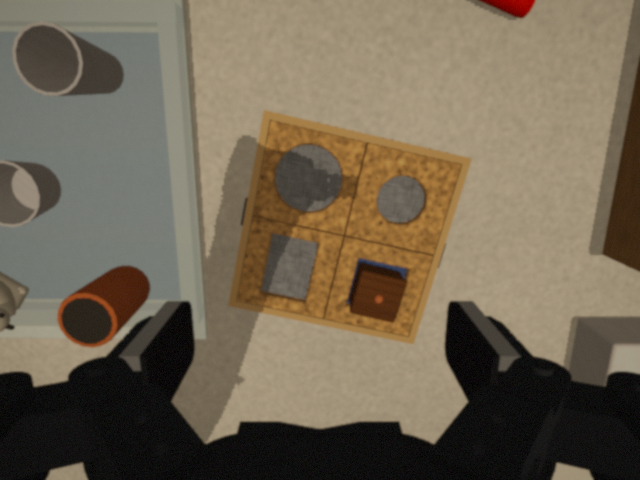

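Wrist view shows the tray clearly: bowl recess (308,178), vase recess (400,199), oblong recess (289,266), box (378,292). Next I'll measure the recess centres and cross-check them with the top camera.

```bash
python3 - <<'E'
from h import *
def meas(f,box,mx):
    hsv=cv2.cvtColor(f["color"],cv2.COLOR_RGB2HSV)
    x0,y0,x1,y1=box
    g=(hsv[...,1]<mx).astype(np.uint8); b=np.zeros_like(g);b[y0:y1,x0:x1]=g[y0:y1,x0:x1]
    b=cv2.morphologyEx(b,cv2.MORPH_CLOSE,np.ones((3,3)))
    cs,_=cv2.findContours(b,cv2.RETR_EXTERNAL,cv2.CHAIN_APPROX_NONE)
    for c in cs:
        if cv2.contourArea(c)<200: continue
        P=plane(f,c[:,0],.023)
        r=cv2.minAreaRect((P[:,:2]*1000).astype(np.float32))
        print(np.round(cv2.minAreaRect(c)[0]),"circ",np.round(circ(P),4),"rect",np.round(r[0],1),np.round(r[1],1),round(r[2],1))
f=snap("wrist","c_w2");move([.55,-.25,.36],-90); meas(f,(245,130,450,305),70)
f=snap("top","c_t2");meas(f,(395,230,490,325),70)
# tray outline
for nm,f,box in(("top",f,(380,215,500,340)),):
    hsv=cv2.cvtColor(f["color"],cv2.COLOR_RGB2HSV);g=(hsv[...,1]>105).astype(np.uint8);x0,y0,x1,y1=box;b=np.zeros_like(g);b[y0:y1,x0:x1]=g[y0:y1,x0:x1]
    c=max(cv2.findContours(b,cv2.RETR_EXTERNAL,cv2.CHAIN_APPROX_NONE)[0],key=cv2.contourArea)
    r=cv2.minAreaRect((plane(f,c[:,0],.03)[:,:2]*1000).astype(np.float32));print(r)
E
```

```text
t 1.55 pos [ 0.5514 -0.2478  0.3608] shift cm [-0.14  0.22  0.08] turn 0.022023337464318615 q7 -1.23 F [-0.2 -0.3 -0.1] open 0.995
[377. 278.] circ [ 0.4407 -0.3118  0.0285] rect [ 445.1 -313.4] [57.7 40.9] 78.0
[287. 265.] circ [ 0.4594 -0.21    0.034 ] rect [ 459.4 -209.8] [51. 70.] 77.8
[447. 268.] circ [ 0.4557 -0.3858  0.0317] rect [ 457.5 -394.9] [27.2 98.1] 77.9
[398. 197.] circ [ 0.5391 -0.3335  0.0248] rect [ 539.  -333.7] [49.  50.5] 46.4
[306. 176.] circ [ 0.5615 -0.2319  0.0348] rect [ 561.7 -231.5] [69.4 68.8] 0.2
[406. 140.] circ [ 0.6014 -0.3416  0.0301] rect [ 610.  -340.3] [95.9 20. ] 78.5
[250. 155.] circ [ 0.5858 -0.1745  0.0174] rect [ 584.3 -172. ] [10.6 53.4] 87.5
[414. 293.] circ [ 0.4601 -0.2097  0.0344] rect [ 460.2 -209.4] [52.1 72. ] 77.8
[466. 288.] circ [ 0.4712 -0.3386  0.0668] rect [ 476.9 -334. ] [104.3 171.5] 87.8
[466. 260.] circ [ 0.5399 -0.3338  0.0245] rect [ 539.6 -334.3] [47.2 50.3] 88.5
[422. 251.] circ [ 0.5621 -0.2318  0.0345] rect [ 561.8 -232. ] [69.7 68.5] 44.9
((500.946533203125, -265.09063720703125), (214.58261108398438, 223.4068145751953), 77.58635711669922)
```

```bash
python3 -m crank '[[[2,-5,1,0,8.5],[4,-10,2,0,8.5],[6,-15,3,0,8.5],[8,-20,4,0,8.5],[9,-24,5,0,8.5]]]'; python3 - <<'E'
from h import *
move([.668,.135,.25],90)
E
```

```text
time_s: 2.1
ee_pos: [0.639, -0.018, 0.3137]
tcp_rot: [1.0, -0.003, 0.001, 0.001]
ft_force: [0.8, 0.1, -0.3]
opening: 0.994
t 2.1 pos [ 0.639  -0.018   0.3137] shift cm [  2.81 -15.33   6.35] turn -0.30896159027020076 q7 -1.66 F [ 0.8  0.1 -0.3] open 0.994
```

```bash
python3 -m crank '[[[1,-4.5,2,0,8.5],[2,-9,4,0,8.5],[2.5,-13,5.5,0,8.5],[2.8,-15.3,6.3,0,8.5],[2.8,-15.3,6.3,0,8.5]]]';python3 -m crank '[[[0,0,0,0,8.5],[0,0,0,0,8.5]]]'; python3 - <<'E'
from h import *
move([.668,.135,.25],90)
f=snap("wrist","d_w");c=cloud(f)
m=(c[...,2]>.06)&(f["range_z"]>0)&(np.hypot(c[...,0]-.668,c[...,1]-.135)<.05)
P=c[m];print(len(P),P.min(0).round(3),P.max(0).round(3))
for a,b in((.06,.065),(.065,.07),(.07,.075),(.075,.08),(.08,.085),(.115,.125)):
    Q=P[(P[:,2]>a)&(P[:,2]<b)]
    if len(Q)>20: print(a,len(Q),np.round(circ(Q),4), Q.min(0).round(3),Q.max(0).round(3))
E
```

```text
time_s: 2.6
ee_pos: [0.6661, 0.1387, 0.2487]
tcp_rot: [1.0, 0.0, -0.001, -0.0]
ft_force: [-0.1, -1.3, 0.1]
opening: 0.996
time_s: 2.8
ee_pos: [0.6664, 0.136, 0.2494]
tcp_rot: [1.0, -0.002, -0.001, 0.0]
ft_force: [-0.7, 0.2, -0.8]
opening: 0.992
t 2.8 pos [0.6664 0.136  0.2494] shift cm [ 0.16  0.1  -0.06] turn -0.19817447981256464 q7 -1.9 F [-0.7  0.2 -0.8] open 0.992
48865 [0.643 0.086 0.06 ] [0.701 0.184 0.328]
0.06 25 [0.6681 0.1377 0.0319] [0.683 0.11  0.06 ] [0.697 0.159 0.065]
0.065 75 [0.6655 0.1374 0.0343] [0.689 0.112 0.065] [0.7   0.163 0.07 ]
0.07 73 [0.6691 0.1373 0.0318] [0.653 0.109 0.07 ] [0.7   0.166 0.075]
0.075 178 [0.6691 0.1375 0.0312] [0.654 0.107 0.075] [0.701 0.169 0.08 ]
0.08 326 [0.669  0.1375 0.0303] [0.649 0.106 0.08 ] [0.701 0.169 0.085]
0.115 3534 [0.6699 0.1375 0.0148] [0.649 0.116 0.115] [0.691 0.159 0.124]
```

View pics/d_w.png

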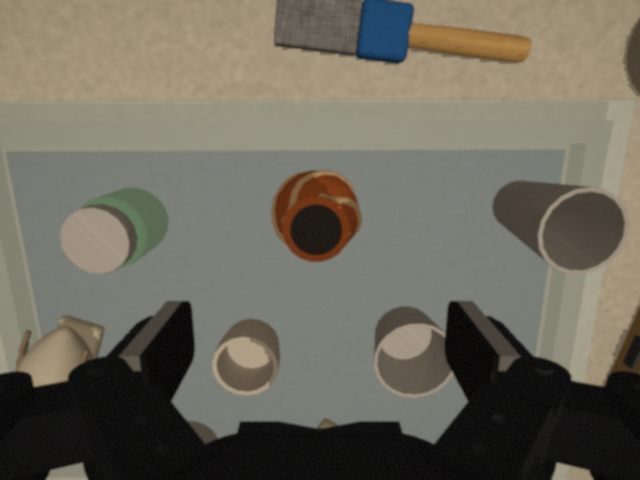

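The wrist view shows the vase at (316,215). The depth slices give its axis at (0.669, 0.1375) with a 31 mm radius, which matches the 62 mm belly. Descending now.

```bash
python3 -m crank '[[[0.3,-0.15,3.5,0,8.5],[0.3,-0.15,7,0,8.5],[0.3,-0.15,10.5,0,8.5],[0.3,-0.15,13.5,0,8.5],[0.3,-0.15,15,0,8.5]]]';python3 -m crank '[[[0,0,0,0,8.5]]]'; python3 - <<'E'
from h import *
move([.669,.1375,.076],90)
E
```

```text
time_s: 3.35
ee_pos: [0.6681, 0.1341, 0.0969]
tcp_rot: [1.0, -0.003, -0.003, 0.002]
ft_force: [-0.2, 0.2, -0.4]
opening: 0.993
time_s: 3.45
ee_pos: [0.6671, 0.1325, 0.0951]
tcp_rot: [1.0, -0.004, -0.005, 0.002]
ft_force: [0.1, -0.5, 0.4]
opening: 0.996
t 3.45 pos [0.6671 0.1325 0.0951] shift cm [ 0.21 -0.51  1.91] turn -0.47745639445054167 q7 -1.93 F [ 0.1 -0.5  0.4] open 0.996
```

```bash
python3 -m crank '[[[0.2,-0.4,0.8,-0.4,8.5],[0.2,-0.5,1.9,-0.4,8.5],[0.2,-0.5,1.9,-0.4,8.5]]]';python3 - <<'E'
from h import *
move([.669,.1375,.076],90)
E
```

```text
time_s: 3.75
ee_pos: [0.6684, 0.1378, 0.0752]
tcp_rot: [1.0, -0.0, -0.005, 0.002]
ft_force: [-1.2, 0.3, -0.3]
opening: 0.996
t 3.75 pos [0.6684 0.1378 0.0752] shift cm [ 0.06  0.03 -0.08] turn -0.04603946737080378 q7 -1.93 F [-1.2  0.3 -0.3] open 0.996
```

```bash
python3 -m crank '[[[0,0,0,0,6.8],[0,0,0,0,6],[0,0,0,0,5],[0,0,0,0,5],[0,0,0,0,5]]]' 35;python3 -m crank '[[[0,0,0,0,5],[0,0,0,0,5],[0,0,-0.5,0,5],[0,0,-1.5,0,5],[0,0,-3,0,5]]]' ;python3 - <<'E'
from h import *
move([.5395,-.3338,.25],90)
f=snap("scene","e_s")
E
```

```text
time_s: 4.25
ee_pos: [0.6689, 0.1381, 0.0762]
tcp_rot: [1.0, -0.0, -0.004, 0.002]
ft_force: [0.2, 0.8, 4.6]
opening: 0.703
time_s: 4.75
ee_pos: [0.6682, 0.1378, 0.1055]
tcp_rot: [1.0, -0.0, -0.006, 0.002]
ft_force: [0.2, -0.3, -2.6]
opening: 0.701
t 4.75 pos [0.6682 0.1378 0.1055] shift cm [-13.    47.23 -14.07] turn -0.04526773131084383 q7 -1.92 F [ 0.2 -0.3 -2.6] open 0.701
```

View pics/e_s.png

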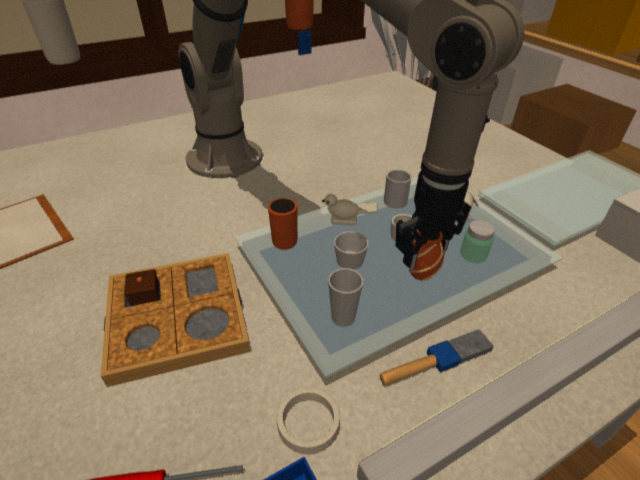

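The vase (423,258) hangs in the gripper, with a force of -2.6 N and an opening of about 60 mm, so it's held. Lifting and carrying it to the tray.

```bash
python3 -m crank '[[[0,0,-3,0,5],[0,0,-7,0,5],[-0.5,1,-10.5,0,5],[-1.5,4,-13,0,5],[-2.5,8,-14,0,5]]]';python3 -m crank '[[[-1,4.2,0,0,5],[-2,8.5,0,0,5],[-3,13,0,0,5],[-4,17.5,0,0,5],[-5,22,0,0,5]]]';python3 - <<'E'
from h import *
move([.5395,-.3338,.18],77.7)
E
```

```text
time_s: 5.3
ee_pos: [0.6475, 0.0625, 0.2554]
tcp_rot: [1.0, 0.002, 0.002, -0.001]
ft_force: [0.8, -1.5, -2.1]
opening: 0.704
time_s: 5.8
ee_pos: [0.5982, -0.1595, 0.2562]
tcp_rot: [1.0, 0.003, 0.003, -0.0]
ft_force: [0.5, -0.0, -1.7]
opening: 0.703
t 5.8 pos [ 0.5982 -0.1595  0.2562] shift cm [-6.01 17.41  7.58] turn 12.602825919740326 q7 -1.41 F [ 0.5 -0.  -1.7] open 0.703
```

```bash
python3 -m crank '[[[-1.5,4.5,0,3,5],[-3,9,0,6,5],[-4.5,13.5,1,9,5],[-6,17.4,2.5,12.6,5],[-6,17.4,4,12.6,5]]]';python3 -m crank '[[[0,0,1,0,5],[0,0,1,0,5]]]';python3 - <<'E'
from h import *
move([.5395,-.3338,.066],77.7)
E
```

```text
time_s: 6.3
ee_pos: [0.534, -0.3451, 0.2163]
tcp_rot: [0.993, -0.115, 0.002, 0.004]
ft_force: [-1.0, -1.5, -2.0]
opening: 0.703
time_s: 6.5
ee_pos: [0.5325, -0.346, 0.2052]
tcp_rot: [0.993, -0.116, 0.001, 0.004]
ft_force: [-0.5, -0.1, -1.8]
opening: 0.703
t 6.5 pos [ 0.5325 -0.346   0.2052] shift cm [ 0.37 -1.47 13.9 ] turn -0.9678747430729118 q7 -1.31 F [-0.5 -0.1 -1.8] open 0.703
```

```bash
python3 -m crank '[[[0.3,-1,2.5,-1,5],[0.37,-1.47,5.5,-1,5],[0.37,-1.47,8,-1,5],[0.37,-1.47,10,-1,5],[0.37,-1.47,11,-1,5]]]';python3 -m crank '[[[0,0,0,0,5],[0,0,0,0,5]]]';python3 - <<'E'
from h import *
move([.5395,-.3338,.066],77.7)
E
```

```text
time_s: 7.0
ee_pos: [0.5399, -0.3314, 0.0941]
tcp_rot: [0.994, -0.105, -0.0, 0.004]
ft_force: [0.5, -0.5, -1.5]
opening: 0.7
time_s: 7.2
ee_pos: [0.5414, -0.3307, 0.0954]
tcp_rot: [0.995, -0.105, 0.001, 0.004]
ft_force: [0.0, 0.6, -2.1]
opening: 0.704
t 7.2 pos [ 0.5414 -0.3307  0.0954] shift cm [-0.13  0.32  2.94] turn 0.28737109270656447 q7 -1.33 F [ 0.   0.6 -2.1] open 0.704
```

```bash
python3 -m crank '[[[-0.13,0.3,0.5,0,5],[-0.13,0.3,1.2,0,5],[-0.13,0.3,1.9,0,5],[-0.13,0.3,2.2,0,5],[-0.13,0.3,2.5,0,5]]]';python3 - <<'E'
from h import *
move([.5395,-.3338,.066],77.7)
E
```

```text
time_s: 7.7
ee_pos: [0.5392, -0.3335, 0.0698]
tcp_rot: [0.994, -0.105, 0.001, 0.003]
ft_force: [-0.2, 0.0, -1.7]
opening: 0.706
t 7.7 pos [ 0.5392 -0.3335  0.0698] shift cm [0.04 0.02 0.38] turn 0.2813480384943432 q7 -1.33 F [-0.2  0.  -1.7] open 0.706
```

```bash
python3 -m crank '[[[0,0,0.1,0,5],[0,0,0.2,0,5],[0,0,0.3,0,5],[0,0,0.4,0,5]]]';python3 -m crank '[[[0,0,0.05,0,5],[0,0,0.1,0,5]]]'
```

```text
time_s: 8.1
ee_pos: [0.5397, -0.3336, 0.0663]
tcp_rot: [0.994, -0.105, 0.001, 0.004]
ft_force: [-0.1, -0.2, 1.6]
opening: 0.704
time_s: 8.3
ee_pos: [0.5399, -0.3338, 0.0662]
tcp_rot: [0.994, -0.105, 0.002, 0.004]
ft_force: [-1.8, 1.0, 5.4]
opening: 0.703
```

Contact at z 0.0662 as predicted, so the vase is seated. Releasing gently.

```bash
python3 -m crank '[[[0,0,0,0,6.1],[0,0,0,0,6.3],[0,0,0,0,6.6],[0,0,0,0,7.2],[0,0,0,0,8.5]]]';python3 -m crank '[[[0,0,0,0,8.5],[0,0,-1,0,8.5],[0,0,-4,0,8.5],[0,0,-8,0,8.5],[0,0,-13,0,8.5]]]';python3 - <<'E'
from h import *
move([.535,.35,.26],90)
f=snap("wrist","f_w");c=cloud(f)
m=(c[...,2]>.05)&(c[...,2]<.13)&(f["range_z"]>0)&(np.hypot(c[...,0]-.5395,c[...,1]+.334)<.045)
P=c[m];
for a,b in((.065,.07),(.07,.075),(.105,.115)):
    Q=P[(P[:,2]>a)&(P[:,2]<b)]
    if len(Q)>20: print(a,len(Q),np.round(circ(Q),4), Q.min(0).round(3),Q.max(0).round(3))
print(P.max(0))
E
```

```text
time_s: 8.8
ee_pos: [0.54, -0.3338, 0.0663]
tcp_rot: [0.994, -0.105, 0.002, 0.004]
ft_force: [-0.1, -0.5, 0.1]
opening: 0.984
time_s: 9.3
ee_pos: [0.5385, -0.3321, 0.1965]
tcp_rot: [0.995, -0.105, -0.0, 0.003]
ft_force: [1.7, -0.5, 0.1]
opening: 0.995
t 9.3 pos [ 0.5385 -0.3321  0.1965] shift cm [-14.53 -66.6   -6.76] turn -12.012680254944684 q7 -1.31 F [ 1.7 -0.5  0.1] open 0.995
0.065 240 [ 0.541  -0.3347  0.0313] [ 0.521 -0.365  0.065] [ 0.572 -0.306  0.07 ]
0.07 429 [ 0.5409 -0.3346  0.0303] [ 0.522 -0.365  0.07 ] [ 0.572 -0.304  0.075]
0.105 4965 [ 0.5419 -0.3349  0.0148] [ 0.52  -0.356  0.105] [ 0.562 -0.314  0.115]
[ 0.5721445  -0.30410166  0.11466143]
```

View pics/f_w.png

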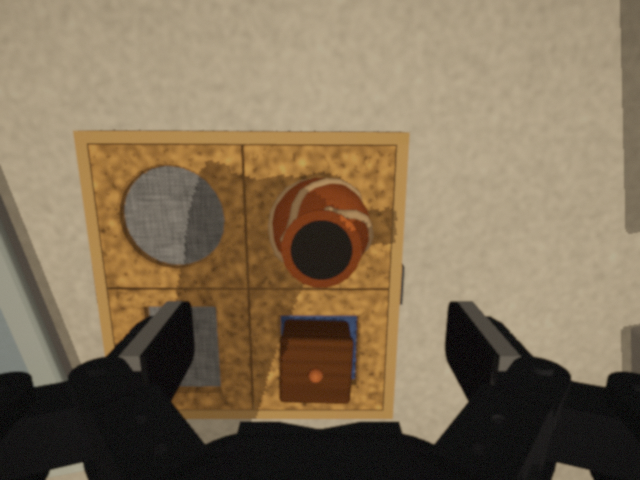

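The vase sits upright in its recess at (320,235), axis (0.541,-0.335), top at about 0.112. Next is the quail: I'll travel over and turn most of the way at the same time, using the half-turn option to keep joint 7 in range.

```bash
python3 -m crank '[[[-1,-4.5,-2,-8,8.5],[-2,-9,-4,-16,8.5],[-3,-13.5,-7,-24,8.5],[-4,-18,-7.5,-32,8.5],[-5,-22.5,-7.5,-40,8.5]]]';python3 - <<'E'
from h import *
move([.54,.347,.27],40)
E
```

```text
time_s: 9.85
ee_pos: [0.5416, -0.1029, 0.2829]
tcp_rot: [0.97, 0.244, 0.009, 0.011]
ft_force: [1.2, 0.5, -0.6]
opening: 0.995
t 9.85 pos [ 0.5416 -0.1029  0.2829] shift cm [ 21.14 -39.73   0.49] turn 78.24019599304756 q7 -1.02 F [ 1.2  0.5 -0.6] open 0.995
```

```bash
python3 -m crank '[[[2.3,-4.3,0.5,-8,8.5],[4.5,-8.5,0.5,-16,8.5],[6.8,-12.8,0.5,-24,8.5],[9,-17,0.5,-32,8.5],[11,-21,0.5,-40,8.5]]]';python3 - <<'E'
from h import *
move([.54,.347,.27],40)
E
```

```text
time_s: 10.35
ee_pos: [0.5391, 0.1364, 0.2747]
tcp_rot: [0.826, 0.563, 0.006, 0.014]
ft_force: [0.1, 0.3, 0.3]
opening: 0.997
t 10.35 pos [0.5391 0.1364 0.2747] shift cm [19.65 -7.61  0.11] turn -61.40861862718869 q7 -0.83 F [0.1 0.3 0.3] open 0.997
```

```bash
python3 -m crank '[[[4.5,-1.7,0.1,-8,8.5],[9,-3.5,0.1,-16,8.5],[13.5,-5.2,0.1,-24,8.5],[17,-6.8,0.1,-32,8.5],[19,-7.5,0.1,-40,8.5]]]';python3 - <<'E'
from h import *
move([.54,.347,.27],40)
E
python3 -m crank '[[[0,0,0,-8,8.5],[0,0,0,-16,8.5],[0,0,0,-20,8.5],[0,0,0,-20,8.5]]]'; python3 - <<'E'
from h import *
move([.54,.347,.27],40)
f=snap("wrist","g_w");c=cloud(f);np.savez("pics/g.npz",c=c,col=f["color"])
m=(c[...,2]>.045)&(c[...,2]<.14)&(f["range_z"]>0)&(np.hypot(c[...,0]-.54,c[...,1]-.347)<.075)
P=c[m];print(len(P),P.mean(0))
for a,b in((.045,.055),(.055,.065),(.065,.075),(.075,.085),(.085,.095),(.095,.12)):
    Q=P[(P[:,2]>a)&(P[:,2]<b)]
    if len(Q)>20:
        r=cv2.minAreaRect((Q[:,:2]*1000).astype(np.float32));print(a,len(Q),np.round(r[0]),np.round(r[1]),round(r[2]), Q.mean(0).round(3))
E
```

```text
time_s: 10.85
ee_pos: [0.5364, 0.3454, 0.2707]
tcp_rot: [0.579, 0.815, 0.001, 0.014]
ft_force: [0.1, -0.1, -0.5]
opening: 0.995
t 10.85 pos [0.5364 0.3454 0.2707] shift cm [0.04 0.39 0.07] turn -20.76691740748636 q7 -0.53 F [ 0.1 -0.1 -0.5] open 0.995
time_s: 11.25
ee_pos: [0.5367, 0.3454, 0.2712]
tcp_rot: [0.429, 0.903, -0.001, 0.014]
ft_force: [0.6, -0.6, -0.3]
opening: 0.998
t 11.25 pos [0.5367 0.3454 0.2712] shift cm [-0.08  0.36  0.12] turn -0.7938053393194764 q7 -0.21 F [ 0.6 -0.6 -0.3] open 0.998
5547 [0.53216916 0.35680599 0.08582633]
0.055 36 [544. 360.] [43. 62.] 90 [0.535 0.374 0.064]
0.065 475 [544. 352.] [53. 66.] 72 [0.549 0.355 0.072]
0.075 1972 [529. 357.] [51. 83.] 70 [0.542 0.353 0.08 ]
0.085 2337 [525. 359.] [35. 64.] 68 [0.528 0.358 0.089]
0.095 727 [510. 364.] [22. 22.] 22 [0.509 0.364 0.1  ]
```

View pics/g_w.png

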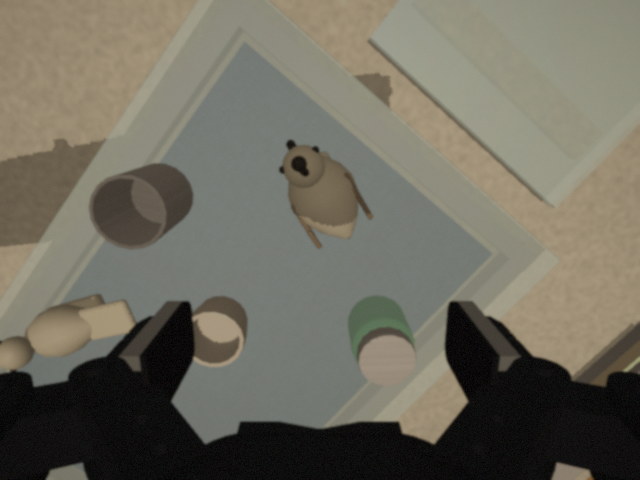

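The wrist view shows the quail at (325,190), head with topknot at (302,165), and the pale rear edge of its foot at about (330,230). The slices give a heading of about 160°, so the jaw axis goes at 70°. I'll turn to that and take a closer look at the foot.

```bash
python3 - <<'E'
from h import *
move([.54,.353,.215],70)
E
python3 -m crank '[[[0,-0.2,1.5,-8,8.5],[0.2,-0.5,3,-16,8.5],[0.3,-0.5,5,-24,8.5],[0.3,-0.5,5.5,-30.5,8.5],[0.3,-0.5,5.5,-30.5,8.5]]]';python3 -m crank '[[[0,0,0,0,8.5],[0,0,0,0,8.5]]]'; python3 - <<'E'
from h import *
move([.54,.353,.215],70)
f=snap("wrist","h_w");c=cloud(f);np.savez("pics/h.npz",**f)
m=(c[...,2]>.036)&(c[...,2]<.14)&(f["range_z"]>0)&(np.hypot(c[...,0]-.54,c[...,1]-.352)<.075)
P=c[m]
for a,b in((.036,.045),(.045,.055),(.055,.065),(.065,.075),(.075,.085),(.085,.095),(.095,.12)):
    Q=P[(P[:,2]>a)&(P[:,2]<b)]
    if len(Q)>20:
        r=cv2.minAreaRect((Q[:,:2]*1000).astype(np.float32));print(a,len(Q),np.round(r[0]),np.round(r[1]),round(r[2]), Q.mean(0).round(3))
        a=np.radians(160);h=np.array([np.cos(a),np.sin(a)]);w=np.array([-h[1],h[0]]);q=Q[:,:2]-[.54,.352];print("   along",np.percentile(q@h,[1,99]).round(3),"across",np.percentile(q@w,[1,99]).round(3))
cv2.imwrite("pics/h_crop.png",cv2.resize(f["color"][120:360,180:500,::-1],None,fx=2.4,fy=2.4,interpolation=cv2.INTER_CUBIC))
E
```

```text
t 11.3 pos [0.5367 0.3453 0.2711] shift cm [0.54 0.68 5.61] turn -30.86809003977531 q7 -0.21 F [-0.2 -0.2 -0.4] open 0.996
time_s: 11.8
ee_pos: [0.5321, 0.3428, 0.2149]
tcp_rot: [0.178, 0.984, -0.005, 0.013]
ft_force: [0.2, 0.4, -0.1]
opening: 0.994
time_s: 12.0
ee_pos: [0.5325, 0.3428, 0.2157]
tcp_rot: [0.179, 0.984, -0.005, 0.014]
ft_force: [-0.3, -1.2, 0.2]
opening: 0.997
t 12.0 pos [0.5325 0.3428 0.2157] shift cm [-0.34  1.22  0.07] turn -0.6374228168671152 q7 0.24 F [-0.3 -1.2  0.2] open 0.997
0.036 21 [509. 345.] [2. 5.] 50 [0.509 0.345 0.04 ]
   along [0.024 0.029] across [0.016 0.019]
0.055 29 [521. 357.] [54. 22.] 77 [0.517 0.347 0.063]
   along [0.006 0.029] across [-0.025  0.027]
0.065 571 [544. 350.] [53. 66.] 68 [0.544 0.349 0.072]
   along [-0.036  0.027] across [-0.026  0.026]
0.075 2647 [529. 357.] [51. 83.] 70 [0.54  0.352 0.08 ]
   along [-0.027  0.052] across [-0.025  0.025]
0.085 3300 [524. 358.] [35. 65.] 69 [0.526 0.357 0.089]
   along [-0.012  0.047] across [-0.016  0.015]
0.095 1052 [509. 363.] [22. 22.] 12 [0.508 0.363 0.101]
   along [0.023 0.043] across [-0.01  0.01]
```

View pics/h_crop.png

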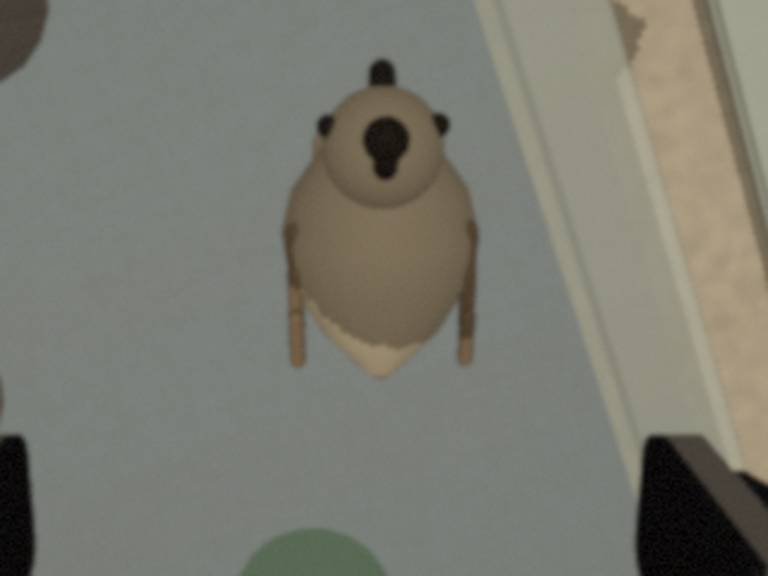

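```bash
python3 - <<'E'
from h import *
f=dict(np.load("pics/h.npz"));c=cloud(f)
print("rows of body:")
a=np.radians(160);h=np.array([np.cos(a),np.sin(a)]);w=np.array([-h[1],h[0]])
Q=c[(c[...,2]>.06)&(c[...,2]<.095)&(np.hypot(c[...,0]-.54,c[...,1]-.352)<.06)]
q=Q[:,:2]-[.54,.352];al=q@h;ac=q@w
for t in np.arange(-.04,.05,.006):
    k=abs(al-t)<.003
    if k.sum()>5: print(round(t,3),ac[k].min().round(4),ac[k].max().round(4))
s=snap("scene","h_s");np.savez("pics/h_s.npz",**s);cs=cloud(s)
cv2.imwrite("pics/hs_crop.png",cv2.resize(s["color"][150:250,400:520,::-1],None,fx=6,fy=6,interpolation=cv2.INTER_CUBIC))
b=[.540,.352]
for al in (-.03,0,.03): print(al,proj(s,[b[0]+al*h[0],b[1]+al*h[1],.03]).round(0))
E
```

```text
rows of body:
-0.034 -0.0069 0.006
-0.028 -0.0257 0.0247
-0.022 -0.0256 0.0245
-0.016 -0.0259 0.025
-0.01 -0.0257 0.025
-0.004 -0.0256 0.0247
0.002 -0.0267 0.0261
0.008 -0.0266 0.0272
0.014 -0.0263 0.0256
0.02 -0.0244 0.0241
0.026 -0.0205 0.0201
0.032 -0.0158 0.0161
0.038 -0.0164 0.016
0.044 -0.015 0.0136
-0.03 [[463. 223.]]
0 [[457. 214.]]
0.03 [[452. 207.]]
```

View pics/hs_crop.png

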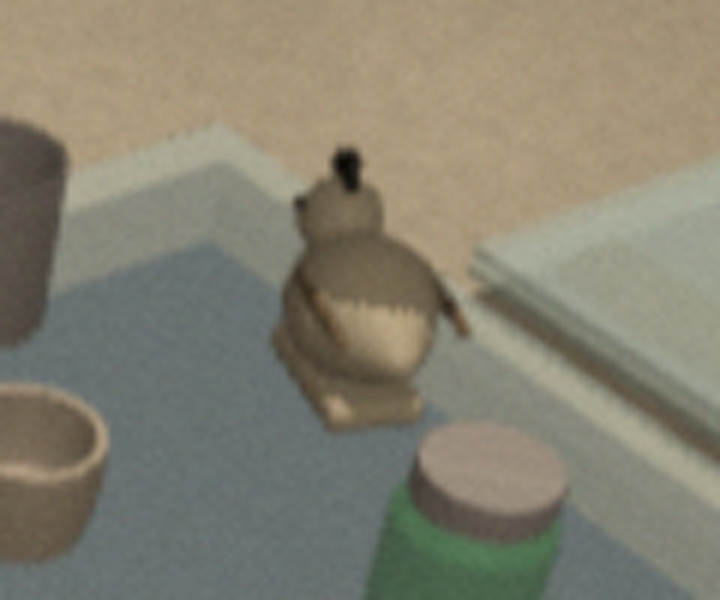

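The scene crop shows the quail's foot plinth: rear corners at crop pixels (332,428) and (418,416), front-left corner at about (278,350). I'll cast those onto the plate.

```bash
python3 - <<'E'
from h import *
s=dict(np.load("pics/h_s.npz"))
a=np.radians(160);h=np.array([np.cos(a),np.sin(a)]);w=np.array([-h[1],h[0]])
px=np.array([[332,430],[418,418],[276,350]])
P=plane(s,px/6+[400-.5+.08,150-.5+.08],.031)
for p in P: print(p.round(4),"along",((p[:2]-[.54,.352])@h).round(4),"across",((p[:2]-[.54,.352])@w).round(4))
print(np.linalg.norm(P[0]-P[1]),np.linalg.norm(P[0]-P[2]))
E
```

```text
[0.5573 0.3294 0.031 ] along -0.024 across 0.0153
[0.5672 0.3622 0.031 ] along -0.0221 across -0.0189
[0.5096 0.3453 0.031 ] along 0.0263 across 0.0167
0.03423076499249029 0.05029630553381149
```

```bash
python3 - <<'E'
from h import *
move([.537,.353,.11],70)
E
```

```text
t 12.1 pos [0.5324 0.343  0.2157] shift cm [ 0.23  1.15 10.56] turn -0.5676943380600221 q7 0.24 F [-0.5  1.1 -0.9] open 0.994
```

```bash
python3 -m crank '[[[0.2,1.1,2,-0.5,8.5],[0.2,1.15,5,-0.5,8.5],[0.2,1.15,8,-0.5,8.5],[0.2,1.15,10,-0.5,8.5],[0.2,1.15,10.5,-0.5,8.5]]]';python3 -m crank '[[[0,0,0,0,8.5]]]'; python3 - <<'E'
from h import *
move([.537,.353,.068],70)
E
```

```text
time_s: 12.6
ee_pos: [0.5356, 0.3517, 0.1063]
tcp_rot: [0.174, 0.985, -0.008, 0.011]
ft_force: [-0.1, -0.0, 0.3]
opening: 0.993
time_s: 12.7
ee_pos: [0.5353, 0.3521, 0.1054]
tcp_rot: [0.174, 0.985, -0.008, 0.011]
ft_force: [-0.2, 0.0, -0.4]
opening: 0.996
t 12.7 pos [0.5353 0.3521 0.1054] shift cm [-0.04  0.19  3.75] turn -0.007707317166151029 q7 0.18 F [-0.2  0.  -0.4] open 0.996
```

```bash
python3 -m crank '[[[0,0.2,1,0,8.5],[0,0.2,2.2,0,8.5],[0,0.2,3.3,0,8.5],[0,0.2,3.8,0,8.5],[0,0.2,3.8,0,8.5]]]'; python3 - <<'E'
from h import *
move([.537,.353,.068],70)
E
```

```text
time_s: 13.2
ee_pos: [0.5362, 0.3526, 0.0662]
tcp_rot: [0.174, 0.985, -0.008, 0.01]
ft_force: [-0.0, 0.0, -0.7]
opening: 0.994
t 13.2 pos [0.5362 0.3526 0.0662] shift cm [-0.06  0.07 -0.18] turn -0.0122058025980607 q7 0.16 F [-0.   0.  -0.7] open 0.994
```

```bash
python3 -m crank '[[[0,0,-0.1,0,7],[0,0.05,-0.2,0,6],[0,0.05,-0.2,0,4.5],[0,0.05,-0.2,0,4.5],[0,0.05,-0.2,0,4.5]]]' 35;python3 -m crank '[[[0,0,0,0,4.5],[0,0,0,0,4.5],[0,0,0,0,4.5]]]' ;python3 - <<'E'
from h import *
move([.537,.353,.068],70)
E
python3 -m crank '[[[0,0,-0.3,0,4.5],[0,0,-1,0,4.5],[0,0,-2,0,4.5],[0,0,-4,0,4.5],[0,0,-6,0,4.5]]]'; python3 - <<'E'
from h import *
move([.537,.353,.26],70)
f=snap("scene","i_s")
f=snap("wrist","i_w")
E
```

```text
time_s: 13.7
ee_pos: [0.5368, 0.3538, 0.0696]
tcp_rot: [0.174, 0.985, -0.008, 0.011]
ft_force: [0.1, 0.0, 5.4]
opening: 0.618
time_s: 14.0
ee_pos: [0.5369, 0.3538, 0.0696]
tcp_rot: [0.174, 0.985, -0.008, 0.011]
ft_force: [0.4, -0.7, 2.2]
opening: 0.619
t 14.0 pos [0.5369 0.3538 0.0696] shift cm [-0.03 -0.07  0.16] turn -0.01732504087570419 q7 0.16 F [ 0.4 -0.7  2.2] open 0.619
time_s: 14.5
ee_pos: [0.5355, 0.3548, 0.1304]
tcp_rot: [0.174, 0.985, -0.008, 0.011]
ft_force: [0.7, -0.4, -1.1]
opening: 0.617
t 14.5 pos [0.5355 0.3548 0.1304] shift cm [ -0.51  -0.27 -12.95] turn -0.010651474917310111 q7 0.2 F [ 0.7 -0.4 -1.1] open 0.617
```

View pics/i_s.png

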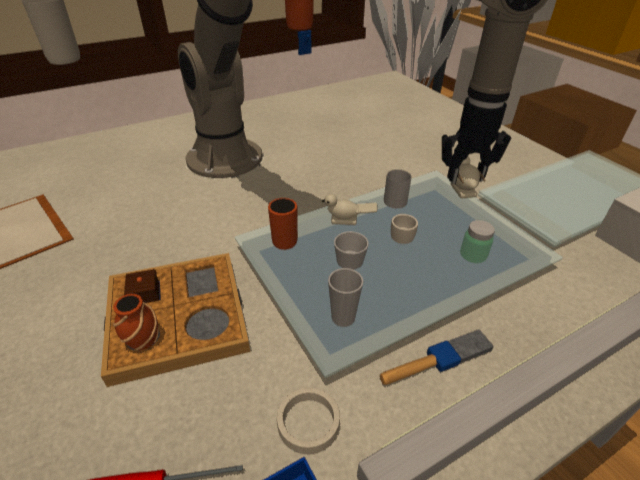

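View pics/i_w.png

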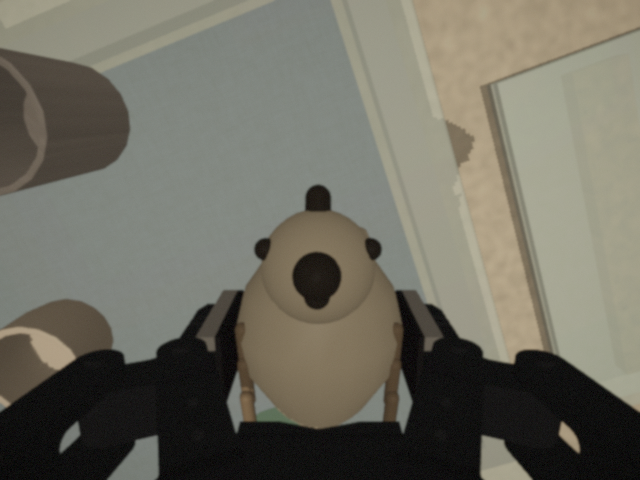

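The quail hangs level in the gripper (scene 467,180). Carrying it to the oblong recess.

```bash
python3 -m crank '[[[0,0,-3,0,4.5],[0,0,-7,0,4.5],[0,0,-10,0,4.5],[0,0,-12.5,0,4.5],[0,0,-13,0,4.5]]]'; python3 - <<'E'
from h import *
move([.460,-.2097,.26],77.8)
E
```

```text
time_s: 15.1
ee_pos: [0.5344, 0.3604, 0.2667]
tcp_rot: [0.174, 0.985, -0.002, 0.015]
ft_force: [-0.0, 0.6, -1.4]
opening: 0.621
t 15.1 pos [0.5344 0.3604 0.2667] shift cm [-12.51 -56.1    1.01] turn -7.824609310368615 q7 0.26 F [-0.   0.6 -1.4] open 0.621
```

```bash
python3 -m crank '[[[-0.8,-3.6,0,-1,4.5],[-1.8,-8,0,-2,4.5],[-2.7,-12.5,0,-3,4.5],[-3.7,-17,0,-4,4.5],[-4.7,-21.2,0,-5,4.5]]]'; python3 - <<'E'
from h import *
move([.460,-.2097,.26],77.8)
E
```

```text
time_s: 15.6
ee_pos: [0.5047, 0.1422, 0.2657]
tcp_rot: [0.131, 0.991, -0.004, 0.013]
ft_force: [1.2, -1.2, -1.5]
opening: 0.621
t 15.6 pos [0.5047 0.1422 0.2657] shift cm [ -4.79 -35.14   0.87] turn -2.8158232970451564 q7 0.68 F [ 1.2 -1.2 -1.5] open 0.621
```

```bash
python3 -m crank '[[[-0.6,-4.3,0,-1,4.5],[-1.2,-8.6,0,-2,4.5],[-1.8,-13,0,-2.8,4.5],[-2.4,-17,0,-2.8,4.5],[-2.9,-21,0,-2.8,4.5]]]'; python3 - <<'E'
from h import *
move([.460,-.2097,.2],77.8)
E
```

```text
time_s: 16.1
ee_pos: [0.4767, -0.0705, 0.2658]
tcp_rot: [0.107, 0.994, -0.005, 0.012]
ft_force: [1.5, -0.4, -1.5]
opening: 0.618
t 16.1 pos [ 0.4767 -0.0705  0.2658] shift cm [ -1.17 -13.92   6.71] turn -0.07584345640741219 q7 1.22 F [ 1.5 -0.4 -1.5] open 0.618
```

```bash
python3 -m crank '[[[-0.3,-4.3,0,0,4.5],[-0.6,-8.3,0.5,0,4.5],[-1,-11.5,3,0,4.5],[-1.2,-13.5,5,0,4.5],[-1.2,-13.7,6.5,0,4.5]]]';python3 -m crank '[[[0,0,0,0,4.5],[0,0,0,0,4.5]]]'; python3 - <<'E'
from h import *
move([.460,-.2097,.075],77.8)
E
```

```text
time_s: 16.6
ee_pos: [0.4577, -0.2122, 0.1984]
tcp_rot: [0.111, 0.994, -0.005, 0.009]
ft_force: [-0.2, -0.3, -2.1]
opening: 0.62
time_s: 16.8
ee_pos: [0.4563, -0.2124, 0.1969]
tcp_rot: [0.111, 0.994, -0.004, 0.008]
ft_force: [-0.4, 0.3, -1.7]
opening: 0.619
t 16.8 pos [ 0.4563 -0.2124  0.1969] shift cm [-0.1   0.43 12.19] turn -0.5514246807605758 q7 1.43 F [-0.4  0.3 -1.7] open 0.619
```

```bash
python3 -m crank '[[[-0.1,0.4,2,-0.5,4.5],[-0.1,0.4,5,-0.5,4.5],[-0.1,0.4,8,-0.5,4.5],[-0.1,0.4,10,-0.5,4.5],[-0.1,0.4,11.5,-0.5,4.5]]]';python3 -m crank '[[[0,0,0,0,4.5],[0,0,0,0,4.5]]]'; python3 - <<'E'
from h import *
move([.460,-.2097,.0596],77.8)
f=snap("scene","j_s");cv2.imwrite("pics/js_crop.png",cv2.resize(f["color"][230:390,80:280,::-1],None,fx=4,fy=4,interpolation=cv2.INTER_CUBIC)[:600])
E
```

```text
time_s: 17.3
ee_pos: [0.46, -0.2091, 0.0812]
tcp_rot: [0.106, 0.994, -0.004, 0.008]
ft_force: [0.1, -0.2, -1.8]
opening: 0.617
time_s: 17.5
ee_pos: [0.4609, -0.2087, 0.0821]
tcp_rot: [0.106, 0.994, -0.004, 0.008]
ft_force: [0.2, 0.2, -0.8]
opening: 0.618
t 17.5 pos [ 0.4609 -0.2087  0.0821] shift cm [ 0.11 -0.1   2.24] turn 0.0786824699448232 q7 1.31 F [ 0.2  0.2 -0.8] open 0.618
```

View pics/js_crop.png

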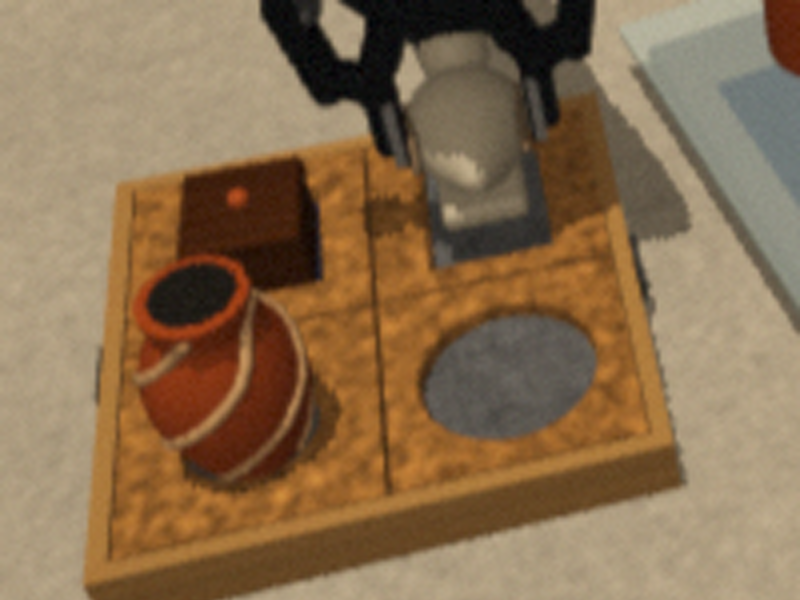

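The foot hovers over the oblong recess at crop (485,205), aligned. Lowering slowly.

```bash
python3 -m crank '[[[0.1,-0.1,0.4,0,4.5],[0.1,-0.1,0.8,0,4.5],[0.1,-0.1,1.2,0,4.5],[0.1,-0.1,1.5,0,4.5],[0.1,-0.1,1.7,0,4.5]]]';python3 -m crank '[[[0,0,0.1,0,4.5],[0,0,0.25,0,4.5],[0,0,0.35,0,4.5]]]'; python3 - <<'E'
from h import *
move([.460,-.2097,.0596],77.8)
E
```

```text
time_s: 18.05
ee_pos: [0.4601, -0.2099, 0.0651]
tcp_rot: [0.106, 0.994, -0.004, 0.009]
ft_force: [-0.3, 1.2, -1.6]
opening: 0.618
time_s: 18.35
ee_pos: [0.4602, -0.21, 0.0615]
tcp_rot: [0.106, 0.994, -0.004, 0.009]
ft_force: [-0.0, -0.7, -0.8]
opening: 0.616
t 18.35 pos [ 0.4602 -0.21    0.0615] shift cm [0.03 0.03 0.19] turn 0.0572650063805753 q7 1.29 F [-0.  -0.7 -0.8] open 0.616
```

```bash
python3 -m crank '[[[0,0,0.07,0,4.5],[0,0,0.14,0,4.5],[0,0,0.21,0,4.5],[0,0,0.25,0,4.5]]]'; python3 -m crank '[[[0,0,0.05,0,4.5],[0,0,0.05,0,4.5]]]'
```

```text
time_s: 18.75
ee_pos: [0.4603, -0.21, 0.0595]
tcp_rot: [0.106, 0.994, -0.005, 0.008]
ft_force: [-2.0, 1.3, 5.6]
opening: 0.613
time_s: 18.95
ee_pos: [0.4603, -0.2099, 0.0595]
tcp_rot: [0.106, 0.994, -0.005, 0.008]
ft_force: [-2.5, 0.8, 5.4]
opening: 0.62
```

Contact at exactly the predicted 0.0595. Releasing.

```bash
python3 -m crank '[[[0,0,0,0,5.4],[0,0,0,0,5.6],[0,0,0,0,6],[0,0,0,0,7],[0,0,0,0,8.5]]]';python3 -m crank '[[[0,0,0,0,8.5],[0,0,0,0,8.5],[0,0,-1,0,8.5],[0,0,-4,0,8.5],[0,0,-8,0,8.5]]]';python3 -m crank '[[[0,0,-4,0,8.5],[0,0,-8,0,8.5],[0,0,-8,0,8.5]]]';python3 - <<'E'
from h import *
move([.555,.063,.25],90)
f=snap("wrist","k_w");c=cloud(f)
g=snap("scene","k_s");cv2.imwrite("pics/ks_crop.png",cv2.resize(g["color"][230:390,80:280,::-1],None,fx=3,fy=3,interpolation=cv2.INTER_CUBIC))
E
```

```text
time_s: 19.45
ee_pos: [0.4604, -0.2099, 0.0595]
tcp_rot: [0.106, 0.994, -0.005, 0.009]
ft_force: [-0.8, -0.8, -0.2]
opening: 0.961
time_s: 19.95
ee_pos: [0.4577, -0.2086, 0.1395]
tcp_rot: [0.105, 0.994, -0.004, 0.007]
ft_force: [1.3, -1.7, 0.4]
opening: 0.994
time_s: 20.25
ee_pos: [0.4608, -0.2079, 0.2259]
tcp_rot: [0.105, 0.994, -0.006, 0.013]
ft_force: [0.1, 0.0, 0.2]
opening: 0.995
t 20.25 pos [ 0.4608 -0.2079  0.2259] shift cm [-3.61 28.44 -2.58] turn -12.074607570987197 q7 1.45 F [0.1 0.  0.2] open 0.995
```

View pics/k_w.png

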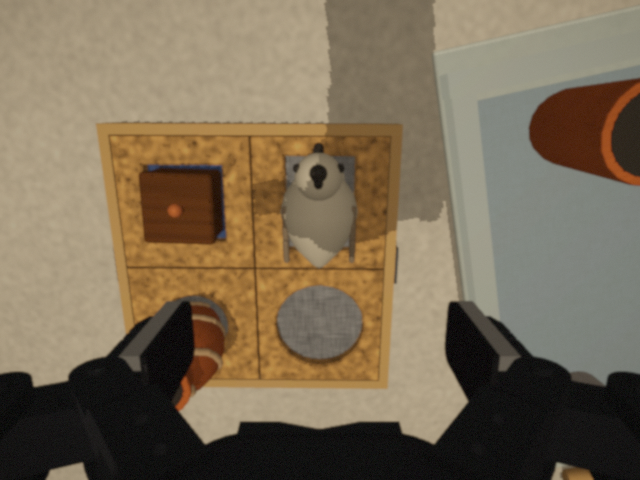

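View pics/ks_crop.png

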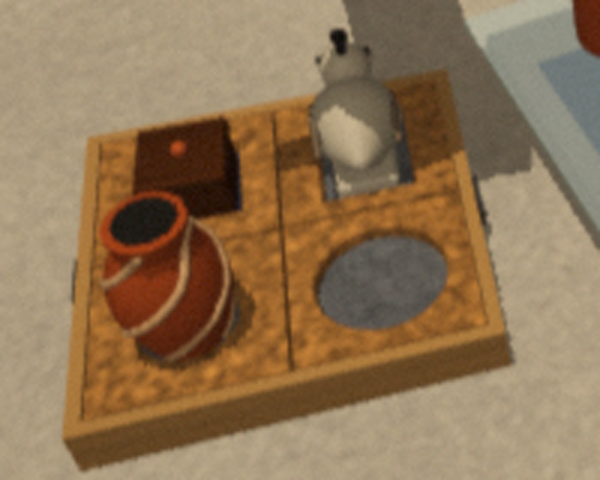

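The quail is seated in the oblong recess, with its foot inside it in both views. Next the bowl, turning the jaw axis to 33° (the tray diagonal) so the fingers clear the vase and quail.

```bash
python3 -m crank '[[[-0.6,4.5,-1,8,8.5],[-1.2,9,-2,16,8.5],[-1.9,14,-2.5,24,8.5],[-2.5,19,-2.5,32,8.5],[-3.2,23.5,-2.5,40,8.5]]]'; python3 - <<'E'
from h import *
move([.552,.062,.24],33)
E
```

```text
time_s: 20.85
ee_pos: [0.5335, 0.0068, 0.2434]
tcp_rot: [0.432, 0.902, -0.003, 0.008]
ft_force: [0.5, -1.2, 0.2]
opening: 0.996
t 20.85 pos [0.5335 0.0068 0.2434] shift cm [3.15 4.9  0.3 ] turn 5.7719767059892035 q7 0.36 F [ 0.5 -1.2  0.2] open 0.996
```

```bash
python3 -m crank '[[[2,3,0.3,5.8,8.5],[3.1,4.8,0.3,5.8,8.5],[3.1,4.8,0.3,5.8,8.5]]]';python3 -m crank '[[[0,0,0,0,8.5],[0,0,0,0,8.5]]]'; python3 - <<'E'
from h import *
move([.552,.062,.24],33)
f=snap("wrist","l_w");c=cloud(f)
for p,tag in(((.552,.062),"bowl"),):
    d=np.hypot(c[...,0]-p[0],c[...,1]-p[1])
    P=c[(d<.05)&(f["range_z"]>0)]
    for a,b in((.05,.06),(.06,.07),(.07,.076),(.0745,.0815)):
        Q=P[(P[:,2]>a)&(P[:,2]<b)]
        if len(Q)>20: print(a,len(Q),np.round(circ(Q),4),Q.min(0).round(3),Q.max(0).round(3))
E
```

```text
time_s: 21.15
ee_pos: [0.5504, 0.0659, 0.2385]
tcp_rot: [0.474, 0.881, -0.002, 0.006]
ft_force: [-1.0, -0.4, 0.4]
opening: 0.995
time_s: 21.35
ee_pos: [0.5497, 0.0648, 0.2374]
tcp_rot: [0.474, 0.88, -0.003, 0.005]
ft_force: [0.1, -1.0, -0.1]
opening: 0.994
t 21.35 pos [0.5497 0.0648 0.2374] shift cm [-0.36  0.04 -0.25] turn 0.3965872192047897 q7 0.15 F [ 0.1 -1.  -0.1] open 0.994
0.05 667 [0.5515 0.0609 0.0264] [0.524 0.034 0.05 ] [0.579 0.088 0.06 ]
0.06 770 [0.5515 0.0609 0.0279] [0.523 0.032 0.06 ] [0.58  0.089 0.07 ]
0.07 525 [0.5515 0.0609 0.0291] [0.522 0.031 0.07 ] [0.581 0.09  0.076]
0.0745 1406 [0.5513 0.0612 0.0309] [0.519 0.028 0.075] [0.584 0.094 0.08 ]
```

View pics/l_w.png

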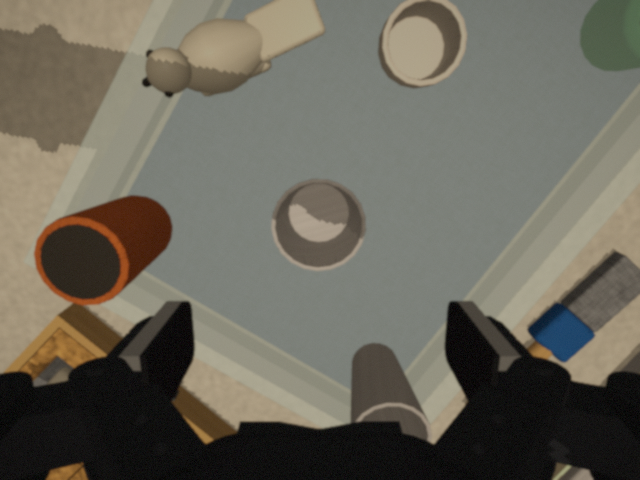

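The bowl at (318,225) has its axis at (0.5515, 0.061). Its inner radius of 26 to 29 mm matches the stated sizes.

```bash
python3 - <<'E'
from h import *
move([.5515,.061,.09],33)
E
python3 -m crank '[[[-0.4,0.1,3,0.4,8.5],[-0.4,0.1,6.5,0.4,8.5],[-0.4,0.1,10,0.4,8.5],[-0.4,0.1,13,0.4,8.5],[-0.4,0.1,14.5,0.4,8.5]]]';python3 -m crank '[[[0,0,0,0,8.5],[0,0,0,0,8.5]]]'; python3 - <<'E'
from h import *
move([.5515,.061,.064],33)
E
```

```text
t 21.4 pos [0.5499 0.0643 0.2378] shift cm [-0.17 -0.06 14.78] turn 0.3393908724530803 q7 0.15 F [-0.2 -0.1  0.2] open 0.993
time_s: 21.9
ee_pos: [0.5522, 0.0573, 0.0899]
tcp_rot: [0.479, 0.878, -0.005, 0.004]
ft_force: [-0.8, -1.1, 0.8]
opening: 0.994
time_s: 22.1
ee_pos: [0.5526, 0.0563, 0.0904]
tcp_rot: [0.48, 0.878, -0.005, 0.004]
ft_force: [0.7, 0.8, 1.0]
opening: 0.993
t 22.1 pos [0.5526 0.0563 0.0904] shift cm [0.49 0.18 2.63] turn -0.3097894892175077 q7 0.05 F [0.7 0.8 1. ] open 0.993
```

```bash
python3 -m crank '[[[0.4,0.15,0.5,0,8.5],[0.48,0.18,1.5,0,8.5],[0.48,0.18,2.5,0,8.5],[0.48,0.18,2.6,0,8.5],[0.48,0.18,2.6,0,8.5]]]'; python3 - <<'E'
from h import *
move([.5515,.061,.064],33)
E
```

```text
time_s: 22.6
ee_pos: [0.5512, 0.0608, 0.0638]
tcp_rot: [0.479, 0.878, -0.005, 0.004]
ft_force: [-0.1, -0.4, -0.5]
opening: 0.996
t 22.6 pos [0.5512 0.0608 0.0638] shift cm [-0.    0.04 -0.02] turn -0.30459215993425914 q7 0.02 F [-0.1 -0.4 -0.5] open 0.996
```

```bash
python3 -m crank '[[[0,0,0,0,7.5],[0,0,0,0,6.8],[0,0,0,0,5.5],[0,0,0,0,5.5],[0,0,0,0,5.5]]]' 25;python3 -m crank '[[[0,0,0,0,5.5],[0,0,0,0,5.5],[0,0,0,0,5.5]]]';python3 -m crank '[[[0,0,-0.3,0,5.5],[0,0,-1,0,5.5],[0,0,-2,0,5.5],[0,0,-4,0,5.5],[0,0,-6,0,5.5]]]'; python3 - <<'E'
from h import *
move([.5618,-.2318,.22],33)
g=snap("wrist","m_w")
E
```

```text
time_s: 23.1
ee_pos: [0.5516, 0.061, 0.0644]
tcp_rot: [0.479, 0.878, -0.005, 0.004]
ft_force: [0.2, -1.1, 4.2]
opening: 0.732
time_s: 23.4
ee_pos: [0.5516, 0.061, 0.0645]
tcp_rot: [0.479, 0.878, -0.005, 0.004]
ft_force: [-0.8, -0.8, 2.1]
opening: 0.736
time_s: 23.9
ee_pos: [0.5512, 0.0618, 0.1254]
tcp_rot: [0.479, 0.878, -0.005, 0.004]
ft_force: [0.4, -0.1, 0.0]
opening: 0.742
t 23.9 pos [0.5512 0.0618 0.1254] shift cm [-25.39 -15.02  -9.09] turn -0.2909392842662726 q7 0.07 F [ 0.4 -0.1  0. ] open 0.742
```

View pics/m_w.png

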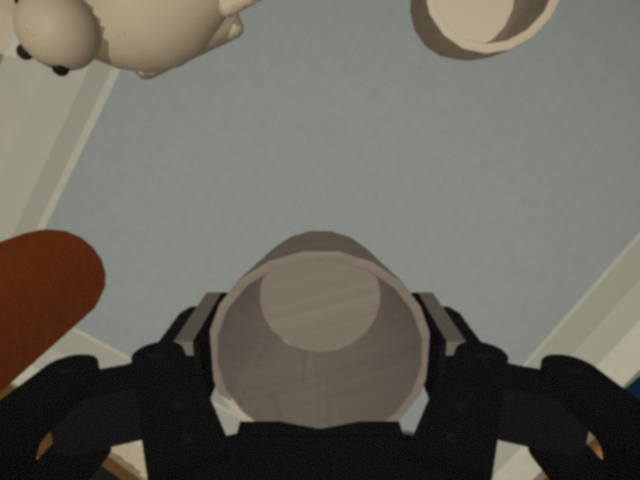

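The bowl is in the jaws and looks level, but I'll check its height in the grip from depth, because the opening crept from 0.732 to 0.742.

```bash
python3 - <<'E'
from h import *
s=ctrl.observe();T=np.array(s["ee_pos"])
f=snap("wrist","m_w2");c=cloud(f)
d=np.hypot(c[...,0]-T[0],c[...,1]-T[1])
# rim ring: colour rim outline front part of image rows 250..330
P=c[240:420,200:440].reshape(-1,3);dd=np.hypot(P[:,0]-T[0],P[:,1]-T[1])
Q=P[(dd>.0285)&(dd<.0335)&(P[:,2]>T[2]-.01)&(P[:,2]<T[2]+.025)];print(len(Q),np.percentile(Q[:,2]-T[2],[50,90,95,99]).round(4))
# floor
F=c[275:335,285:360].reshape(-1,3);print("floor rel",np.median(F[:,2]-T[2]).round(4))
A=np.c_[F[:,:2]-T[:2],np.ones(len(F))];print("floor tilt",np.linalg.lstsq(A,F[:,2]-T[2],rcond=None)[0].round(4))
print(np.round(s["opening"],4))
E
```

```text
11824 [0.0123 0.0149 0.019  0.023 ]
floor rel -0.0296
floor tilt [-0.313   0.4841 -0.0271]
0.7377
```

```bash
python3 - <<'E'
from h import *
s=ctrl.observe();T=np.array(s["ee_pos"])
f=snap("wrist","m_w3");c=cloud(f)
for r in range(260,345,10): print(r,(c[r,280:362:10,2]-T[2]).round(4))
F=c[275:315,295:345].reshape(-1,3)
A=np.c_[F[:,:2]-T[:2],np.ones(len(F))];print("floor tilt",np.linalg.lstsq(A,F[:,2]-T[2],rcond=None)[0].round(4))
E
```

```text
260 [ 0.0132  0.0126  0.0134 -0.0304 -0.0311  0.1226  0.0134  0.0136  0.0142]
270 [-0.0303 -0.0293 -0.0295 -0.0292 -0.0284 -0.0302 -0.0289 -0.03   -0.0305]
280 [-0.029  -0.0301 -0.0294 -0.0295 -0.029  -0.0293 -0.0302 -0.0306 -0.0304]
290 [-0.0298 -0.0295 -0.0297 -0.0289 -0.0296 -0.0292 -0.0295 -0.029  -0.0301]
300 [-0.0309 -0.0299 -0.0288 -0.0288 -0.0291 -0.0295 -0.0298 -0.029  -0.0301]
310 [-0.0298 -0.0291 -0.0293 -0.0291 -0.0292 -0.0293 -0.0292 -0.0295 -0.0301]
320 [-0.0295 -0.0302 -0.0295 -0.0302 -0.0289 -0.0302 -0.0302 -0.0287 -0.0292]
330 [-0.029  -0.0288 -0.0295 -0.0293 -0.0301 -0.0291 -0.0295 -0.0296 -0.0297]
340 [-0.0274 -0.03   -0.029  -0.0296 -0.0297 -0.0285 -0.0291 -0.0289 -0.0271]
floor tilt [-0.4883  0.7634 -0.0299]
```

The bowl floor is level, and the underside is 34.5 mm below the TCP, as planned. Carrying.

```bash
python3 -m crank '[[[-0.5,-0.3,-3,0,5.5],[-2,-1.2,-6,0,5.5],[-5,-3,-8.5,0,5.5],[-9,-5.3,-9,0,5.5],[-13,-7.7,-9,0,5.5]]]'; python3 - <<'E'
from h import *
move([.5618,-.2318,.2],33)
E
```

```text
time_s: 24.55
ee_pos: [0.5579, -0.0885, 0.2188]
tcp_rot: [0.479, 0.878, -0.003, 0.007]
ft_force: [1.3, -0.3, -1.4]
opening: 0.741
t 24.55 pos [ 0.5579 -0.0885  0.2188] shift cm [-12.22  -7.44   2.07] turn -0.19416985016847832 q7 0.41 F [ 1.3 -0.3 -1.4] open 0.741
```

```bash
python3 -m crank '[[[-3.5,-2.2,0,0,5.5],[-7,-4.3,0,0,5.5],[-10,-6.2,1,0,5.5],[-12,-7.3,2,0,5.5],[-12,-7.3,2.5,0,5.5]]]';python3 -m crank '[[[0,0,0.5,0,5.5],[0,0,0.5,0,5.5]]]'; python3 - <<'E'
from h import *
move([.5618,-.2318,.08],33)
E
```

```text
time_s: 25.05
ee_pos: [0.5595, -0.2356, 0.1924]
tcp_rot: [0.483, 0.876, -0.005, 0.005]
ft_force: [-0.7, 0.0, -0.9]
opening: 0.741
time_s: 25.25
ee_pos: [0.5583, -0.235, 0.1854]
tcp_rot: [0.482, 0.876, -0.006, 0.003]
ft_force: [-0.7, -0.1, -0.4]
opening: 0.74
t 25.25 pos [ 0.5583 -0.235   0.1854] shift cm [ 0.2   0.54 10.53] turn -0.6544675909503894 q7 0.63 F [-0.7 -0.1 -0.4] open 0.74
```

```bash
python3 -m crank '[[[0.2,0.5,2,-0.6,5.5],[0.2,0.5,5,-0.6,5.5],[0.2,0.5,8,-0.6,5.5],[0.2,0.5,9.8,-0.6,5.5],[0.2,0.5,10.2,-0.6,5.5]]]';python3 -m crank '[[[0,0,0,0,5.5],[0,0,0,0,5.5]]]'; python3 - <<'E'
from h import *
move([.5618,-.2318,.0545],33)
E
```

```text
time_s: 25.75
ee_pos: [0.5598, -0.23, 0.081]
tcp_rot: [0.476, 0.879, -0.006, 0.001]
ft_force: [-0.4, -1.3, -0.5]
opening: 0.74
time_s: 25.95
ee_pos: [0.5607, -0.2289, 0.0822]
tcp_rot: [0.476, 0.88, -0.006, 0.001]
ft_force: [-0.2, -0.3, -0.6]
opening: 0.739
t 25.95 pos [ 0.5607 -0.2289  0.0822] shift cm [-0.28 -0.04  2.77] turn 0.18881780513241608 q7 0.57 F [-0.2 -0.3 -0.6] open 0.739
```

```bash
python3 -m crank '[[[-0.28,0,0.5,0,5.5],[-0.28,0,1,0,5.5],[-0.28,0,1.6,0,5.5],[-0.28,0,2.1,0,5.5],[-0.28,0,2.3,0,5.5]]]';python3 -m crank '[[[0,0,0.1,0,5.5],[0,0,0.2,0,5.5],[0,0,0.3,0,5.5],[0,0,0.4,0,5.5]]]'; python3 - <<'E'
from h import *
move([.5618,-.2318,.0545],33)
E
```

```text
time_s: 26.45
ee_pos: [0.5615, -0.2315, 0.0582]
tcp_rot: [0.476, 0.88, -0.006, 0.001]
ft_force: [0.3, -0.6, -0.9]
opening: 0.737
time_s: 26.85
ee_pos: [0.5616, -0.2314, 0.0545]
tcp_rot: [0.476, 0.88, -0.006, 0.001]
ft_force: [-1.9, 0.4, 5.3]
opening: 0.739
t 26.85 pos [ 0.5616 -0.2314  0.0545] shift cm [-0.04 -0.    0.  ] turn 0.17938711053764678 q7 0.55 F [-1.9  0.4  5.3] open 0.739
```

Contact at 0.0545 as predicted. Releasing, then on to the tumbler.

```bash
python3 -m crank '[[[0,0,0,0,6.5],[0,0,0,0,6.7],[0,0,0,0,7.1],[0,0,0,0,7.8],[0,0,0,0,8.5]]]';python3 -m crank '[[[0,0,0,0,8.5],[0,0,0,0,8.5],[0,0,-1,0,8.5],[0,0,-4,0,8.5],[0,0,-8,0,8.5]]]';python3 -m crank '[[[0,0,-4,0,8.5],[0,0,-8,0,8.5],[0,0,-9,0,8.5],[0,0,-9,0,8.5]]]';python3 - <<'E'
from h import *
move([.668,-.0275,.25],33)
f=snap("wrist","n_w");c=cloud(f)
d=np.hypot(c[...,0]-.5618,c[...,1]+.2318)
P=c[(d<.05)&(f["range_z"]>0)]
for a,b in((.04,.05),(.05,.06),(.06,.066),(.0645,.0715)):
    Q=P[(P[:,2]>a)&(P[:,2]<b)]
    if len(Q)>20: print(a,len(Q),np.round(circ(Q),4),Q.min(0).round(3),Q.max(0).round(3))
E
```

```text
time_s: 27.35
ee_pos: [0.5616, -0.2314, 0.0546]
tcp_rot: [0.476, 0.88, -0.006, 0.001]
ft_force: [0.6, 0.4, -0.5]
opening: 0.993
time_s: 27.85
ee_pos: [0.5604, -0.2304, 0.1341]
tcp_rot: [0.476, 0.88, -0.006, -0.001]
ft_force: [0.7, -1.1, 0.6]
opening: 0.997
time_s: 28.25
ee_pos: [0.5626, -0.2294, 0.2272]
tcp_rot: [0.476, 0.88, -0.006, 0.001]
ft_force: [0.9, -0.3, -0.1]
opening: 0.993
t 28.25 pos [ 0.5626 -0.2294  0.2272] shift cm [11.1  19.85 -2.53] turn 0.20247625008140346 q7 0.65 F [ 0.9 -0.3 -0.1] open 0.993
0.04 662 [ 0.5614 -0.2313  0.0265] [ 0.535 -0.259  0.04 ] [ 0.589 -0.204  0.05 ]
0.05 780 [ 0.5614 -0.2313  0.0279] [ 0.533 -0.261  0.05 ] [ 0.59  -0.203  0.06 ]
0.06 545 [ 0.5613 -0.2311  0.0292] [ 0.529 -0.261  0.06 ] [ 0.592 -0.199  0.066]
0.0645 1407 [ 0.5613 -0.231   0.0309] [ 0.529 -0.264  0.065] [ 0.594 -0.199  0.07 ]
```

View pics/n_w.png

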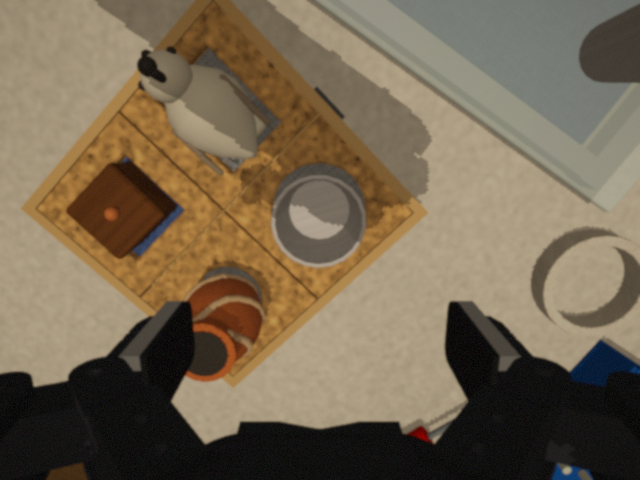

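The bowl is seated at (0.5614,-0.2313), level, rim at 0.068. Moving over the tumbler.

```bash
python3 -m crank '[[[2.2,4,-1,0,8.5],[4.4,8,-2,0,8.5],[6.6,12,-2.5,0,8.5],[8.8,16,-2.5,0,8.5],[10.5,19,-2.5,0,8.5]]]';python3 -m crank '[[[0.3,0.5,0,0,8.5],[0.3,0.5,0,0,8.5]]]';python3 - <<'E'
from h import *
move([.668,-.0275,.25],33)
f=snap("wrist","o_w");c=cloud(f)
d=np.hypot(c[...,0]-.668,c[...,1]+.0275)
P=c[(d<.05)&(f["range_z"]>0)]
for a,b in((.06,.07),(.07,.08),(.08,.09),(.09,.1),(.1,.11),(.11,.118),(.118,.125)):
    Q=P[(P[:,2]>a)&(P[:,2]<b)]
    if len(Q)>20: print(a,len(Q),np.round(circ(Q),4),Q.min(0).round(3),Q.max(0).round(3))
E
```

```text
time_s: 28.8
ee_pos: [0.6627, -0.0339, 0.2446]
tcp_rot: [0.474, 0.88, -0.006, -0.003]
ft_force: [0.5, 0.1, 0.1]
opening: 0.996
time_s: 29.0
ee_pos: [0.6641, -0.0263, 0.2417]
tcp_rot: [0.472, 0.881, -0.007, -0.005]
ft_force: [-0.4, 0.7, 0.1]
opening: 0.997
t 29.0 pos [ 0.6641 -0.0263  0.2417] shift cm [-0.31  0.24 -0.83] turn 0.6524763235250504 q7 0.32 F [-0.4  0.7  0.1] open 0.997
0.06 388 [ 0.6669 -0.0253  0.0207] [ 0.646 -0.047  0.06 ] [ 0.688 -0.003  0.07 ]
0.07 444 [ 0.6669 -0.0252  0.0215] [ 0.645 -0.048  0.07 ] [ 0.689 -0.002  0.08 ]
0.08 524 [ 0.6669 -0.0253  0.0224] [ 0.643 -0.049  0.08 ] [ 0.69  -0.001  0.09 ]
0.09 587 [ 0.6669 -0.0253  0.0232] [ 0.642 -0.049  0.09 ] [ 0.691 -0.     0.1  ]
0.1 684 [ 0.6669 -0.0254  0.024 ] [ 0.642 -0.05   0.1  ] [0.692 0.    0.11 ]
0.11 638 [ 0.6669 -0.0254  0.0248] [ 0.641 -0.051  0.11 ] [0.692 0.001 0.118]
0.118 1556 [ 0.6673 -0.0259  0.026 ] [ 0.64  -0.054  0.118] [0.695 0.002 0.124]
```

View pics/o_w.png

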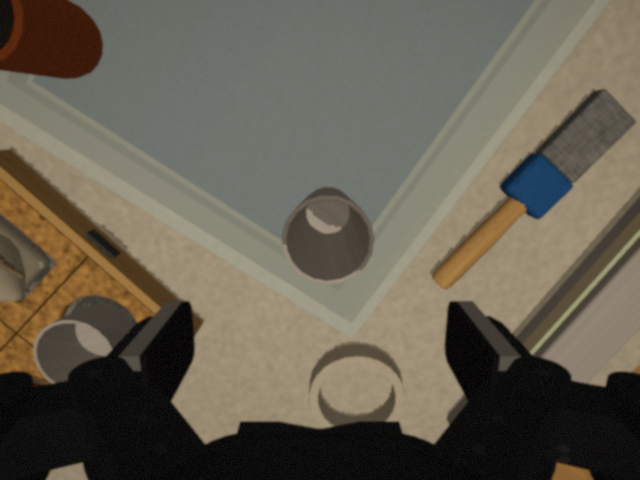

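```bash
python3 -m crank '[[[0,0,0,0.6,8.5],[0,0,0,0.6,8.5]]]';python3 - <<'E'
from h import *
for k in range(2):
  f=snap("wrist","o_w%d"%(k+2));c=cloud(f)
  d=np.hypot(c[...,0]-.668,c[...,1]+.0275)
  P=c[(d<.05)&(f["range_z"]>0)]
  for a,b in((.06,.07),(.1,.11)):
    Q=P[(P[:,2]>a)&(P[:,2]<b)]
    print(a,len(Q),np.round(circ(Q),4))
move([.667,-.026,.13],33)
E
```

```text
time_s: 29.25
ee_pos: [0.6637, -0.0324, 0.2416]
tcp_rot: [0.48, 0.877, -0.009, -0.004]
ft_force: [0.8, 0.4, 0.9]
opening: 0.997
0.06 374 [ 0.667  -0.0255  0.0205]
0.1 667 [ 0.667  -0.0255  0.0239]
0.06 373 [ 0.667  -0.0255  0.0204]
0.1 658 [ 0.667  -0.0256  0.0239]
t 29.35 pos [ 0.664  -0.0314  0.2423] shift cm [ 0.31  0.75 11.22] turn -0.34131198152132924 q7 0.31 F [ 0.6 -0.3  0.1] open 0.997
```

```bash
python3 -m crank '[[[0.3,0.75,3,0,8.5],[0.3,0.75,6.5,0,8.5],[0.3,0.75,9.5,0,8.5],[0.3,0.75,11,0,8.5],[0.3,0.75,11,0,8.5]]]';python3 -m crank '[[[0,0,0,0,8.5],[0,0,0,0,8.5]]]';python3 - <<'E'
from h import *
move([.667,-.0256,.101],33)
E
```

```text
time_s: 29.85
ee_pos: [0.6654, -0.0274, 0.1297]
tcp_rot: [0.48, 0.877, -0.01, -0.006]
ft_force: [-0.1, -0.0, 0.4]
opening: 0.999
time_s: 30.05
ee_pos: [0.6665, -0.0275, 0.1316]
tcp_rot: [0.48, 0.877, -0.009, -0.005]
ft_force: [-0.4, -0.2, -0.3]
opening: 0.993
t 30.05 pos [ 0.6665 -0.0275  0.1316] shift cm [0.13 0.21 3.06] turn -0.4361215876513427 q7 0.26 F [-0.4 -0.2 -0.3] open 0.993
```

```bash
python3 -m crank '[[[0.13,0.2,1,0,8.5],[0.13,0.2,2,0,8.5],[0.13,0.2,3,0,8.5],[0.13,0.2,3.05,0,8.5],[0.13,0.2,3.05,0,8.5]]]';python3 - <<'E'
from h import *
move([.667,-.0256,.101],33)
E
```

```text
time_s: 30.55
ee_pos: [0.6664, -0.0258, 0.1002]
tcp_rot: [0.48, 0.877, -0.01, -0.005]
ft_force: [0.4, -0.7, 0.9]
opening: 0.998
t 30.55 pos [ 0.6664 -0.0258  0.1002] shift cm [-0.01  0.06 -0.08] turn -0.4348854099775963 q7 0.24 F [ 0.4 -0.7  0.9] open 0.998
```

```bash
python3 -m crank '[[[0,0.05,-0.05,0,7.2],[0,0.05,-0.05,0,6],[0,0.05,-0.05,0,4.5],[0,0.05,-0.05,0,4.5],[0,0.05,-0.05,0,4.5]]]' 25;python3 -m crank '[[[0,0,0,0,4.5],[0,0,0,0,4.5],[0,0,0,0,4.5]]]';python3 -m crank '[[[0,0,-0.3,0,4.5],[0,0,-1,0,4.5],[0,0,-2,0,4.5],[0,0,-4,0,4.5],[0,0,-6,0,4.5]]]';python3 -m crank '[[[0,0,-4,0,4.5],[0,0,-7,0,4.5],[0,0,-9,0,4.5],[0,0,-9,0,4.5]]]'; python3 - <<'E'
from h import *
move([.5614,-.2313,.25],33)
s=ctrl.observe();T=np.array(s["ee_pos"]);M=R.from_quat(s["tcp_rot"]).as_matrix()
f=snap("wrist","p_w");c=(cloud(f)-T)@M  # tool coords
P=c[(np.hypot(c[...,0],c[...,1])<.04)&(f["range_z"]>0)]
for a in np.arange(-.025,.075,.01):
    Q=P[(P[:,2]>a)&(P[:,2]<a+.01)]
    if len(Q)>30: print(a.round(3),len(Q),np.round(circ(Q),4))
g=snap("scene","p_s")
E
```

```text
time_s: 31.05
ee_pos: [0.6674, -0.0254, 0.1014]
tcp_rot: [0.48, 0.877, -0.009, -0.005]
ft_force: [0.0, 0.5, 2.5]
opening: 0.633
time_s: 31.35
ee_pos: [0.6674, -0.0254, 0.1015]
tcp_rot: [0.48, 0.877, -0.009, -0.005]
ft_force: [-0.4, -0.2, 1.4]
opening: 0.63
time_s: 31.85
ee_pos: [0.6683, -0.0247, 0.1625]
tcp_rot: [0.48, 0.877, -0.009, -0.005]
ft_force: [-0.2, -0.5, -0.5]
opening: 0.632
time_s: 32.25
ee_pos: [0.6717, -0.0227, 0.2575]
tcp_rot: [0.481, 0.877, -0.007, -0.001]
ft_force: [0.3, -0.3, -1.1]
opening: 0.63
t 32.25 pos [ 0.6717 -0.0227  0.2575] shift cm [-11.64 -20.51   1.06] turn -0.44103558023121536 q7 0.31 F [ 0.3 -0.3 -1.1] open 0.63
-0.025 7984 [ 0.0004 -0.0001  0.0267]
-0.015 6619 [0.0026 0.     0.0272]
-0.005 5627 [0.003  0.0001 0.0268]
0.005 4087 [0.0025 0.0002 0.0253]
0.015 2751 [0.0005 0.0005 0.0225]
0.025 2134 [0.0005 0.0007 0.0217]
0.035 1671 [0.0006 0.0008 0.0209]
0.045 1259 [0.0006 0.001  0.0201]
0.055 932 [0.0006 0.0011 0.0193]
0.065 702 [0.0014 0.0013 0.0173]
```

View pics/p_w.png

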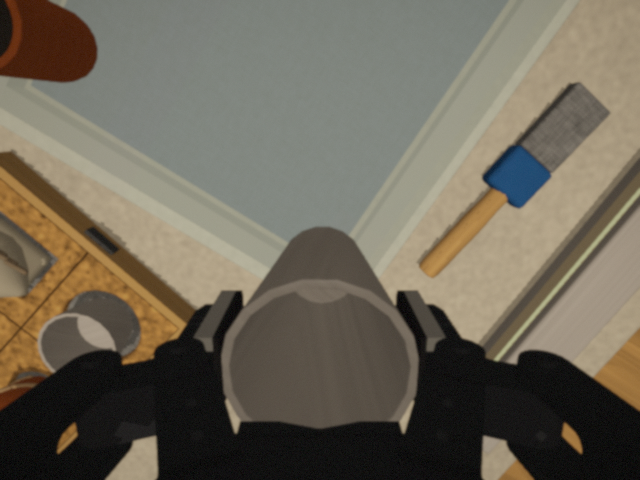

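View pics/p_s.png

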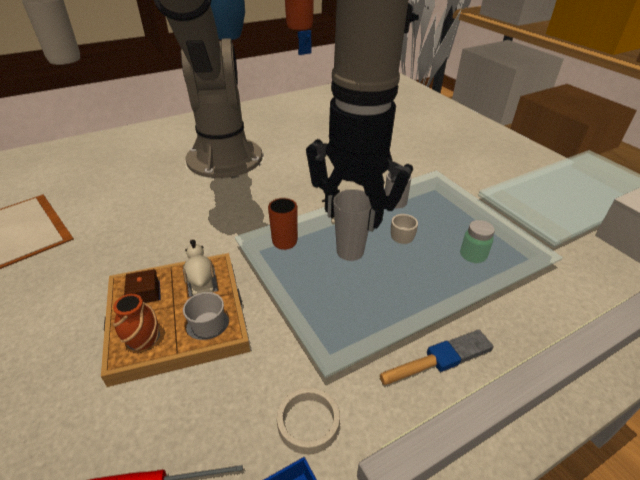

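The tumbler is held level. Its axis in tool coordinates is offset about (0.6, 1.3) mm at the base, so I'll aim the base itself at the bowl axis.

```bash
cat >> h.py <<'E'
def base(z,yaw=33,tgt=(.5614,-.2313),off=(.0006,.0013,.0715)):
    s=ctrl.observe();M=R.from_quat(s["tcp_rot"]).as_matrix()
    b=M@np.array(off);print("base now",(s["ee_pos"]+b).round(4)); move([tgt[0]-b[0],tgt[1]-b[1],z],yaw)
E
python3 -m crank '[[[-1.8,-3.2,0,0,4.5],[-4,-7,0,0,4.5],[-6.2,-11,0,0,4.5],[-8.5,-15,0,0,4.5],[-10.2,-18,1,0,4.5]]]';python3 - <<'E'
from h import *
base(.19)
E
```

```text
time_s: 32.85
ee_pos: [0.5709, -0.2104, 0.2453]
tcp_rot: [0.482, 0.876, -0.01, -0.005]
ft_force: [0.6, -0.8, -1.5]
opening: 0.632
base now [ 0.5703 -0.2102  0.1738]
t 32.85 pos [ 0.5709 -0.2104  0.2453] shift cm [-1.3  -1.76  5.57] turn -0.6207951518768908 q7 0.6 F [ 0.6 -0.8 -1.5] open 0.632
```

```bash
python3 -m crank '[[[-0.8,-1.2,1,0,4.5],[-1.2,-1.6,3,0,4.5],[-1.2,-1.6,5,0,4.5],[-1.2,-1.6,5.5,0,4.5],[-1.2,-1.6,5.5,0,4.5]]]';python3 -m crank '[[[0,0,0,0,4.5],[0,0,0,0,4.5],[0,0,0,0,4.5]]]';python3 - <<'E'
from h import *
base(.15)
E
```

```text
time_s: 33.35
ee_pos: [0.5613, -0.2295, 0.1885]
tcp_rot: [0.482, 0.876, -0.011, -0.007]
ft_force: [-0.3, 0.2, -1.1]
opening: 0.633
time_s: 33.65
ee_pos: [0.5619, -0.2292, 0.1894]
tcp_rot: [0.481, 0.876, -0.011, -0.007]
ft_force: [-0.2, 0.4, -1.5]
opening: 0.628
base now [ 0.5611 -0.2289  0.1178]
t 33.65 pos [ 0.5619 -0.2292  0.1894] shift cm [-0.22 -0.01  3.94] turn -0.5684265723614175 q7 0.61 F [-0.2  0.4 -1.5] open 0.628
```

```bash
python3 -m crank '[[[-0.22,0,1,0,4.5],[-0.22,0,2,0,4.5],[-0.22,0,3.2,0,4.5],[-0.22,0,3.8,0,4.5],[-0.22,0,3.8,0,4.5]]]';python3 -m crank '[[[0,0,0,0,4.5],[0,0,0,0,4.5]]]';python3 - <<'E'
from h import *
base(.105)
f=snap("scene","q_s");cv2.imwrite("pics/qs_crop.png",cv2.resize(f["color"][230:360,130:290,::-1],None,fx=4.5,fy=4.5,interpolation=cv2.INTER_CUBIC))
E
```

```text
time_s: 34.15
ee_pos: [0.561, -0.2314, 0.1494]
tcp_rot: [0.481, 0.876, -0.011, -0.008]
ft_force: [0.1, -0.4, -0.8]
opening: 0.632
time_s: 34.35
ee_pos: [0.5611, -0.2315, 0.1495]
tcp_rot: [0.481, 0.876, -0.011, -0.008]
ft_force: [-1.3, -0.1, 0.2]
opening: 0.632
base now [ 0.5601 -0.2311  0.078 ]
t 34.35 pos [ 0.5611 -0.2315  0.1495] shift cm [-0.11  0.22  4.45] turn -0.5696006590221572 q7 0.6 F [-1.3 -0.1  0.2] open 0.632
```

View pics/qs_crop.png

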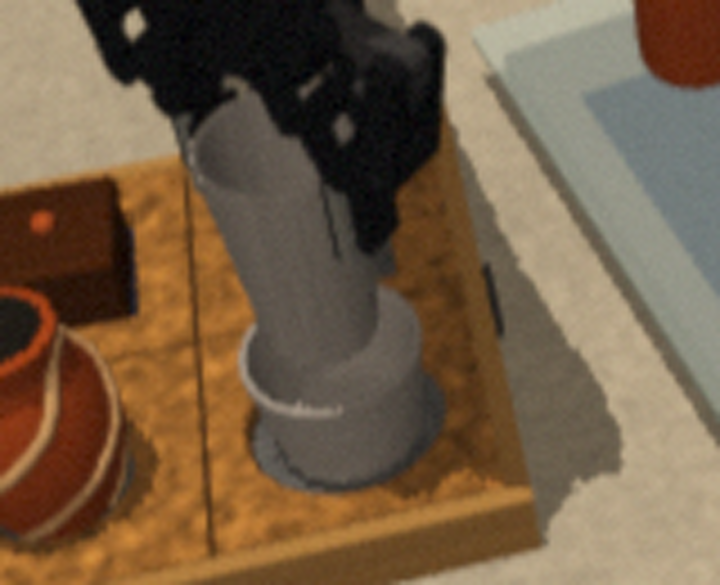

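The tumbler base hovers centred over the bowl mouth at crop (330,360). Lowering in small steps.

```bash
python3 -m crank '[[[0,0.1,0.8,0,4.5],[-0.1,0.2,1.6,0,4.5],[-0.1,0.2,2.4,0,4.5],[-0.1,0.2,3.2,0,4.5],[-0.1,0.2,3.8,0,4.5]]]';python3 -m crank '[[[0,0,0,0,4.5],[0,0,0,0,4.5]]]';python3 - <<'E'
from h import *
base(.0965)
E
```

```text
time_s: 34.9
ee_pos: [0.562, -0.2317, 0.1104]
tcp_rot: [0.481, 0.876, -0.011, -0.009]
ft_force: [-0.5, -0.1, -0.2]
opening: 0.632
time_s: 35.1
ee_pos: [0.5618, -0.2316, 0.11]
tcp_rot: [0.481, 0.876, -0.011, -0.009]
ft_force: [-0.4, 0.1, -0.7]
opening: 0.634
base now [ 0.5606 -0.2311  0.0385]
t 35.1 pos [ 0.5618 -0.2316  0.11  ] shift cm [-0.06  0.09  1.35] turn -0.5641173884466184 q7 0.57 F [-0.4  0.1 -0.7] open 0.634
```

```bash
python3 -m crank '[[[-0.05,0.1,0.3,0,4.5],[-0.05,0.1,0.6,0,4.5],[-0.05,0.1,0.8,0,4.5],[-0.05,0.1,1.0,0,4.5],[-0.05,0.1,1.1,0,4.5]]]';python3 -m crank '[[[0,0,0.05,0,4.5],[0,0,0.12,0,4.5],[0,0,0.2,0,4.5],[0,0,0.28,0,4.5]]]';python3 - <<'E'
from h import *
base(.0965)
E
```

```text
time_s: 35.6
ee_pos: [0.5624, -0.2316, 0.0987]
tcp_rot: [0.481, 0.876, -0.011, -0.009]
ft_force: [0.2, -0.4, -1.0]
opening: 0.629
time_s: 36.0
ee_pos: [0.5626, -0.2318, 0.0965]
tcp_rot: [0.481, 0.876, -0.011, -0.009]
ft_force: [-2.1, -0.2, 4.4]
opening: 0.63
base now [ 0.5615 -0.2314  0.025 ]
t 36.0 pos [ 0.5626 -0.2318  0.0965] shift cm [ 0.01 -0.01  0.  ] turn -0.5721746031701969 q7 0.57 F [-2.1 -0.2  4.4] open 0.63
```

Contact at 0.0965, base at 0.025, which is the bowl floor. Releasing and backing off.

```bash
python3 -m crank '[[[0,0,0,0,5.5],[0,0,0,0,5.7],[0,0,0,0,6.1],[0,0,0,0,7],[0,0,0,0,8.5]]]';python3 -m crank '[[[0,0,0,0,8.5],[0,0,0,0,8.5],[0,0,-1,0,8.5],[0,0,-4,0,8.5],[0,0,-8,0,8.5]]]';python3 -m crank '[[[0,0,-5,0,8.5],[0,0,-10,0,8.5],[0,0,-12,0,8.5],[0,0,-12,0,8.5]]]';python3 -m crank '[[[0,0,0,0,8.5],[0,0,0,0,8.5]]]';python3 - <<'E'
from h import *
move([.5614,-.2313,.25],33)
f=snap("wrist","r_w");c=cloud(f)
d=np.hypot(c[...,0]-.5614,c[...,1]+.2313)
P=c[(d<.045)&(f["range_z"]>0)]
for a,b in((.05,.06),(.064,.072),(.08,.09),(.1,.108),(.11,.122)):
    Q=P[(P[:,2]>a)&(P[:,2]<b)]
    if len(Q)>20: print(a,len(Q),np.round(circ(Q),4),Q.max(0).round(3))
g=snap("scene","r_s")
cv2.imwrite("pics/rs_crop.png",cv2.resize(g["color"][200:390,80:290,::-1],None,fx=3.1,fy=3.1,interpolation=cv2.INTER_CUBIC))
g=snap("top","r_t")
E
```

```text
time_s: 36.5
ee_pos: [0.5627, -0.2318, 0.0965]
tcp_rot: [0.481, 0.876, -0.011, -0.009]
ft_force: [0.4, -0.3, 0.4]
opening: 0.96
time_s: 37.0
ee_pos: [0.5633, -0.2307, 0.176]
tcp_rot: [0.481, 0.876, -0.011, -0.011]
ft_force: [-0.1, -0.4, -0.5]
opening: 0.996
time_s: 37.4
ee_pos: [0.5692, -0.2291, 0.3016]
tcp_rot: [0.481, 0.876, -0.01, -0.006]
ft_force: [-0.2, -0.0, -0.2]
opening: 0.997
time_s: 37.6
ee_pos: [0.5689, -0.2289, 0.3012]
tcp_rot: [0.481, 0.877, -0.01, -0.007]
ft_force: [0.2, -0.6, 0.7]
opening: 0.994
t 37.6 pos [ 0.5689 -0.2289  0.3012] shift cm [ 0.19 -0.64  5.14] turn -0.5229795097013863 q7 0.66 F [ 0.2 -0.6  0.7] open 0.994
0.05 330 [ 0.5598 -0.2275  0.0243] [ 0.586 -0.203  0.06 ]
0.064 704 [ 0.5593 -0.2267  0.0273] [ 0.593 -0.199  0.072]
0.08 322 [ 0.5623 -0.2322  0.0225] [ 0.585 -0.208  0.09 ]
0.1 318 [ 0.5624 -0.2324  0.024 ] [ 0.587 -0.206  0.108]
0.11 1127 [ 0.5624 -0.2324  0.0258] [ 0.59  -0.205  0.119]
```

View pics/r_w.png

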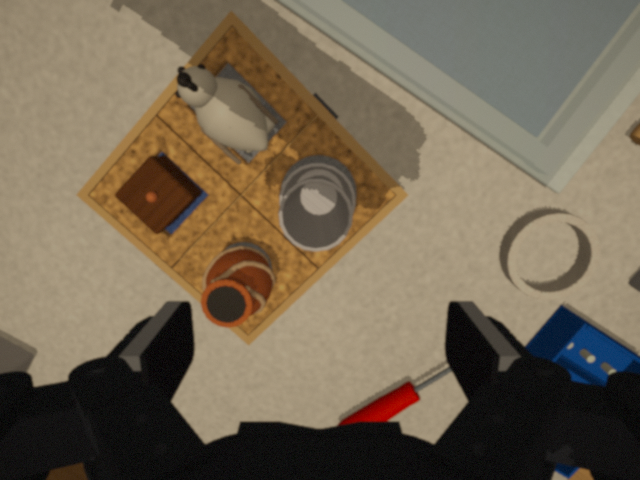

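View pics/rs_crop.png

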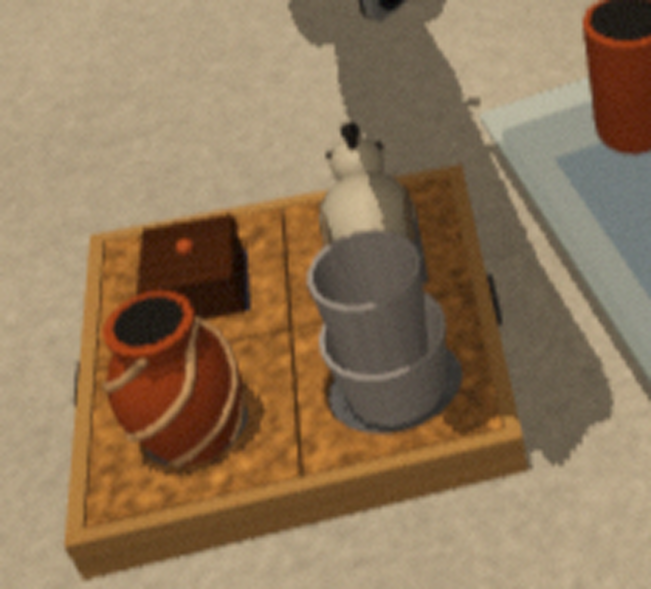

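View pics/r_s.png

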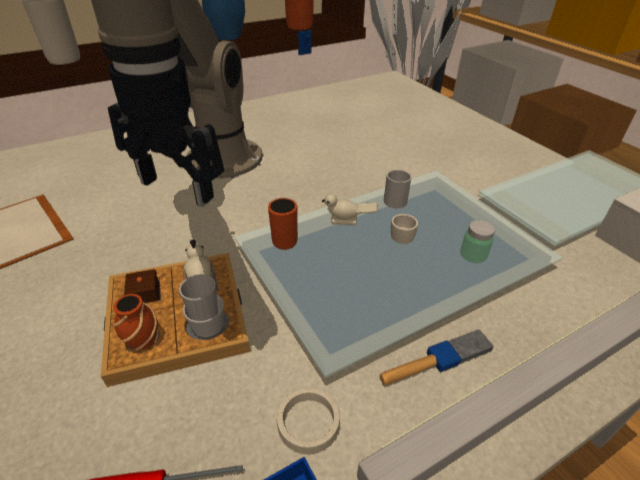

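Everything is in place. The tumbler's axis is (0.5623,-0.2322) at z 0.085 and (0.5624,-0.2324) at z 0.115, so it stands upright with its rim at about 0.117 to 0.119. The look-alikes are at their original pixels in the scene view: smooth vase (284,222), dove (345,209), beaker (397,188). Handing in.

```bash
python3 - <<'E'
from rig import ctrl
print(ctrl.sign_off(), ctrl.observe()["time_s"])
E
```

```text
the job is handed in; nothing more can be done
the job is handed in; nothing more can be done
```

I packed all four pieces in the order asked: the vase, the quail, the bowl, then the tumbler inside the bowl. The job was handed in with about 38 of the 115 s used, and the sign-off gave no verdict.

- **Seating:** each piece touched down within 0.5 mm of its predicted height. Contact forces stayed at about 5 N, and I released each one slowly.
- **Last checks:**
  - The tumbler is upright inside the bowl, its axis within about 1.5 mm of the bowl's axis as measured before it went in.
  - The vase and bowl were measured level and fully down; the quail was checked by eye only, with its foot inside the oblong recess in two views.
  - By eye in the final scene view, the smooth vase, dove, beaker, jar and votive cup had not moved. The gripper was clear of everything.
- **Disagreements:**
  - The tumbler's rim read up to 0.119 m against the 0.117 m expected. The bowl's rim had read 2 mm high in the same way, so I put this down to depth bias.
  - The last depth slices of the bowl included points from the tumbler, so the bowl's position comes from the measurement before the tumbler went in.

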